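# Hang the big-eyed church-key opener on its peg

## Robot

A 6-joint arm with a two-finger parallel gripper is mounted at the origin on the work surface. World frame = base frame: x ahead of the robot, y to its left, z up, the work surface at z = 0. Lengths are in m, angles in rad, forces in N, time in s.
With the tool pointing down it reaches from about 0.35 to 0.875 m from the base axis. Payload 4.2 kg.
Tool frame: the origin (TCP) lies on the centre line of the jaws, within the pads' length; the fingertips stand 22 mm ahead of it and the grasp point (between the pads) lies 3 mm ahead of it; z points along the fingers, y is the line along which they close (so a half turn about z gives the same grasp; the last joint's range is limited). The gripper opens to 85 mm and grips with 20 to 120 N. Pads are 22 mm wide; open, the fingers measure 114 mm over their backs; the gripper's body (76 mm by 85 mm) begins 54 mm behind the grasp point. The pads swing forward as they close: fully open they stand 13 mm farther back than shut.
Start: joints at [-0.961, 0.385, 0.008, 0, -1.194, -0.259], TCP at [0.215, -0.587, 0.23] pointing down, gripper open.
Joint ranges: [-3.14, 3.14], [-1.21, 2.06], [-1.07, 1.41], [-3.16, 2.05], [-2.99, -0.16], [-3.1, 3.1]. Speed limits (rad/s): [2.79, 2.79, 3.14, 3.14, 3.14, 3.14].

## Interface

Orientations are given as a unit quaternion [x, y, z, w].
In Python, from workcell import arm, optics gives the robot as it stands.
- The arm moves only by the shell command python3 -m jog 'ROWS' [FORCE]. ROWS is a JSON object of lists of equal length, an entry for each row: "turn": the turn, a rotation vector about the tool's x, y, z in degrees, a list of three; "travel": the shift along the tool's x, y, z in m, a list of three; "fingers": the finger opening in m, from 0 to 0.0854. In form: {"turn": [[ax, ay, az], ...], "travel": [[dx, dy, dz], ...], "fingers": [fingers, ...]}. A call has 1 to 8 rows; each row shifts and turns the commanded pose from where the row before left it, along the tool's axes as they then stand; what a row does not reach is not made up. A row lasts 1/8 s, in which the tool goes at most 62.5 mm and 10.7 degrees, less where a joint would pass 70% of its speed; a pose out of reach is approached as far as the arm can. A call is refused whole if a number of a shift passes 0.0625 or a number of a turn 10.7, either way. A call with a gripper value outside its range is refused whole. The fingers move at their own pace and stop on an object; FORCE is the grip in N (left out, the last holds). Time passes only in rows, so rows that do not move let the fingers close. It gives the time, the measured TCP pose, the force, the opening and the grip force at its end, in the units of the state.
- arm.get_state(): the state, without advancing time (a new reading comes with each control period).
- optics.camera(name): name is "scene" or "top" or "wrist"; returns (picture, depth): 480x640x3 uint8, blue, green, red; 480x640 float32, m along the optical axis (not along the pixel's ray), 0 where there is no reading.
- optics.get_calibration(name): a dict with "K" (3x3 intrinsics, pixels), "world_from_camera" (4x4, takes a point from camera to world coordinates). Camera axes: x right, y up, looking along -z (the intrinsics and any distortion apply to the point x, -y, -z); pixel columns grow to the right and rows downward; lengths in m; the calibration is good to about 2 mm. The wrist camera is an equidistant fisheye: a pixel r from the principal point sees the ray r / f radians off the axis. A picture is of the moment at which its call begins: read the wrist's pose just before it. get_calibration takes no time and is no camera call; for the wrist camera it gives the pose at the moment of the call.
- arm.sign_off(): hands the job in; it is judged then, once.
The state is a dict: "time": time; "joints": joint angles; "qd": joint speeds; "tau": joint torques, N m; "tool_pos": TCP position; "ee_rot": TCP orientation; "force": force on the tool from outside, world axes, zero at the start; "torque": the same for the moment, N m; "width": opening from 0.0 (shut) to 1.0 (fully open); "grasp_force": force on a finger pad.
Only numpy, scipy, OpenCV 4.12 (cv2) and the standard library are available. Lean on these libraries where they do the work, as an engineer would, in place of code of your own. Each camera call takes 0.05 s, during which the arm holds its last target. There are 200 camera calls.

## Task

Slide the door of the pine box fully open, then take out the one church-key opener whose eye is large enough to go over the peg and hang it by its eye on the peg of the pine board, so that it hangs down freely. Leave the other two openers in the box, the door open, and the things lying about where they are.

Things in the scene. Friction and masses are not known exactly. Their poses are not given: they have to be found in the camera images.
- box: Fixed open-topped pine box, 200 (x) x 276 (y) x 40 mm high, walls and floor 8 mm thick. Origin: centre of its underside. Three openers lie on its floor side by side, roughly along its x, about 78 mm apart, eyes towards its +x side.
- door (a joint): The sliding door on top of the box, a 190 x 262 x 6 mm wooden panel between 40 and 47 mm above the box's underside. Value in m: 0 shut, grows as the door slides towards the box's -x (towards the robot), 0.18 fully open (end stop). Slides with about 1.5 N of friction and stays where left. It starts about half open.
- door_pull (a point): Centre of the top edge of the door's pull, an upright batten 12 mm thick (x), 200 mm long (y), standing 20 mm above the door's upper face, along the door's +x edge (its +x face is flush to 0.5 mm with the panel's end). Push its +x face towards the box's -x to open. This point is 66.5 mm above the box's underside.
- opener_a: Flat stainless church-key opener, 143 mm long. Origin: centre of mass, on the underside; x towards the eye, z up. Handle 16 mm wide, 9 thick, x = -62 to +30 mm (grip across it near the origin); beak to x = -78, 14 high; eye a ring round x = +46 mm, 38 mm outside, 5 thick, its hole 22 mm (goes over the peg).
- opener_a_eye (a point): Centre of the hole in the eye of opener_a, at mid thickness.
- opener_b: Flat stainless church-key opener, 143 mm long. Origin: centre of mass, on the underside; x towards the eye, z up. Handle 16 mm wide, 9 thick, x = -62 to +30 mm (grip across it near the origin); beak to x = -78, 14 high; eye a ring round x = +46 mm, 38 mm outside, 5 thick, its hole 9 mm (too small for the peg).
- opener_c: Flat stainless church-key opener, 143 mm long. Origin: centre of mass, on the underside; x towards the eye, z up. Handle 16 mm wide, 9 thick, x = -62 to +30 mm (grip across it near the origin); beak to x = -78, 14 high; eye a ring round x = +46 mm, 38 mm outside, 5 thick, its hole 7 mm (too small for the peg).
- rack: Fixed upright pine board 130 mm wide (y), 18 mm thick, 200 mm high, on a foot behind it. Origin: bottom centre of its front face; the front face looks along its -x, towards the robot.
- peg: Round wooden peg, 12 mm diameter, plain rounded end, in the front face of the board, 170 mm above the table. Origin: where its axis leaves the board; own z runs out along the peg, which rises at 30 degrees above the horizontal towards the board's front, tip at z = 50 mm; own y is level, parallel to the board's width.
- corkscrew: Nickel winged corkscrew lying on the shelf, about 140 x 90 mm, 28 mm high; leave alone. Origin on its underside.
- jar_key: Black plastic jar key, 156 mm long, 12 mm thick, lying flat; leave alone. Origin on its underside.
- stopper: Copper wine stopper standing on its 36 mm head, 62 mm high; leave alone. Origin: centre of its underside.
- grip_disc: Grey rubber bottle grip disc, 110 mm across, 6 mm thick, lying flat; leave alone. Origin: centre of its underside.
- jar: Glass jar with steel cap, 60 mm across, 80 mm high; leave alone. Origin: centre of its underside.

How it is judged:
By the outcome, as a careful person would: the job done as asked, in the order asked, and still so for the second after the job is handed in, with the robot touching nothing.
It also fails if it takes over 61 s, if anything falls off the work surface, if the arm or the gripper's body presses on something with over 40 N, if the wrist force passes 120 N, or if a joint passes its speed limit or range.

## Working session

There is one attempt and no reset: what is moved stays moved. The work goes in short steps, Python scripts to look and compute and a shell command to move; the robot and the scene stay as the last step left them, time stands still between calls to the robot, and variables do not carry over. Pictures are saved under pics/ and viewed, at most 10 in all, crops included, and the job is handed in when it is done.

```bash
mkdir -p pics; ls; python3 - <<'E'
from workcell import arm, optics
import cv2,numpy as np
print(arm.get_state())
for n in ("scene","top"):
    p,d=optics.camera(n); cv2.imwrite(f"pics/{n}0.png",p); np.save(f"{n}0.npy",d)
    c=optics.get_calibration(n); print(n,c)
E
```

```text
pics
{'time': 0.0, 'joints': array([-9.61387405e-01,  3.85538563e-01,  6.64405461e-03, -4.94478480e-04,
       -1.19400390e+00, -2.58573950e-01]), 'qd': array([ 1.16472837e-03,  6.23157652e-04, -8.11886174e-06,  9.33317775e-04,
        1.10057664e-03, -1.20027214e-03]), 'tau': array([ 5.73446596e-04, -3.92289233e+01,  1.88404083e+01,  4.18617189e+00,
       -4.57664268e-03, -9.93366882e-06]), 'tool_pos': array([ 0.21460372, -0.58638096,  0.22844026]), 'ee_rot': array([-1.74429319e-01,  9.84669109e-01,  1.05023517e-03, -2.33462922e-04]), 'force': array([ 0.89361093, -0.11121254, -0.44445538]), 'torque': array([ 0.00586202, -0.00118493, -0.03603118]), 'grasp_force': 0.0, 'width': 0.9976062032257434}
scene {'K': array([[437.89987527,   0.        , 312.38120623],
       [  0.        , 437.89987527, 243.19918422],
       [  0.        ,   0.        ,   1.        ]]), 'world_from_camera': array([[-0.48185807, -0.61552458,  0.62365238,  1.14963149],
       [ 0.87604199, -0.3229226 ,  0.35815001,  0.37101539],
       [-0.01905868,  0.71892315,  0.69482824,  0.82868385],
       [ 0.        ,  0.        ,  0.        ,  1.        ]])}
top {'K': array([[459.89056938,   0.        , 320.19042212],
       [  0.        , 459.89056938, 239.25567922],
       [  0.        ,   0.        ,   1.        ]]), 'world_from_camera': array([[ 0.01405256,  0.99528971, -0.0959214 ,  0.38758538],
       [-0.99981818,  0.01274996, -0.01417934, -0.01221864],
       [-0.01288955,  0.09610321,  0.99528791,  1.33702746],
       [ 0.        ,  0.        ,  0.        ,  1.        ]])}
```

View pics/scene0.png

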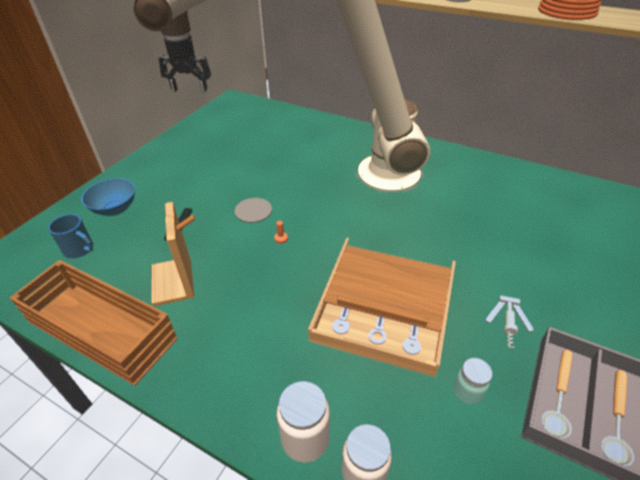

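View pics/top0.png

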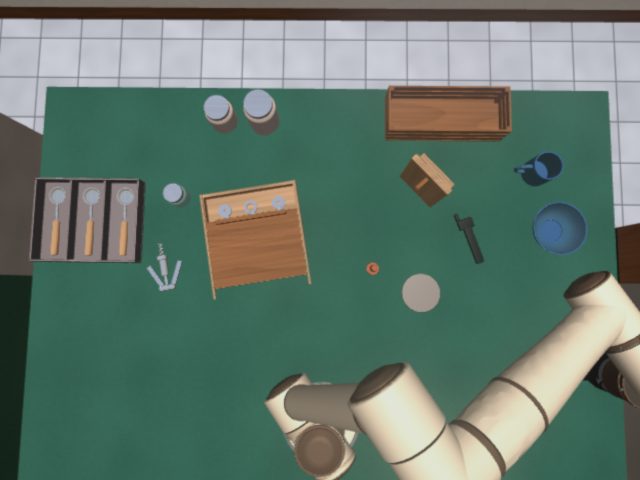

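The scene picture shows the middle opener (378,333) with the big hole and its neighbours at (341,322) and (412,343) with small ones. In the top view the box spans about (200–310,182–298), the pull lies at about (252,217), and the rack is at (430,178). I'll zoom in on the top view.

```bash
cat > h.py <<'E'
import numpy as np, cv2
from workcell import arm, optics
from scipy.spatial.transform import Rotation as R
def ray(n,u,v,c=None):
    c=c or optics.get_calibration(n);K=c["K"];T=c["world_from_camera"]
    x=(np.atleast_1d(u)-K[0,2])/K[0,0];y=(np.atleast_1d(v)-K[1,2])/K[1,1]
    if n=="wrist":
        r=np.hypot(x,y);s=np.where(r>1e-9,np.sin(r)/np.maximum(r,1e-9),1);d=np.stack([x*s,-y*s,-np.cos(r)],-1)
    else: d=np.stack([x,-y,-np.ones_like(x)],-1)
    return T[:3,3],d@T[:3,:3].T
def onz(n,u,v,z,c=None):
    o,d=ray(n,u,v,c);return o+d*((z-o[2])/d[:,2])[:,None]
def cloud(n,D):
    v,u=np.mgrid[:480,:640];c=optics.get_calibration(n);K=c["K"];T=c["world_from_camera"]
    o,d=ray(n,u.ravel(),v.ravel(),c);P=o+d*D.ravel()[:,None];P[D.ravel()==0]=np.nan
    return P.reshape(480,640,3)
def pix(n,P):
    c=optics.get_calibration(n);K=c["K"];T=c["world_from_camera"]
    q=(np.atleast_2d(P)-T[:3,3])@T[:3,:3];a=np.stack([q[:,0],-q[:,1]],-1)
    if n=="wrist":
        h=np.hypot(*a.T);th=np.arctan2(h,-q[:,2]);a=a/np.maximum(h,1e-9)[:,None]*th[:,None]
    else: a=a/-q[:,2:]
    return a*[K[0,0],K[1,1]]+K[:2,2]
E
python3 - <<'E'
from h import *
p=cv2.imread("pics/top0.png");D=np.load("top0.npy");P=cloud("top",D)
cv2.imwrite("pics/crop.png",cv2.resize(p[140:310,190:470],None,fx=2.8,fy=2.8,interpolation=cv2.INTER_CUBIC))
for u,v in [(250,250),(250,217),(240,150),(430,178),(434,172),(400,300),(270,198),(373,268)]: print((u,v),P[v,u].round(3))
# box plateau
m=(P[...,2]>0.025)&(P[...,2]<0.1);m[:,:195]=0;m[:,330:]=0;m[:170]=0;m[310:]=0
X=P[m];r=cv2.minAreaRect(X[:,:2].astype(np.float32));print("box",r,cv2.boxPoints(r).round(3))
mp=m&(P[...,2]>0.058);r=cv2.minAreaRect(P[mp][:,:2].astype(np.float32));print("pull",mp.sum(),r,cv2.boxPoints(r).round(3))
m=(P[...,2]>0.06);m[:,:395]=0;m[:,460:]=0;m[:145]=0;m[210:]=0
Y=P[m];t=Y[Y[:,2]>0.185];r=cv2.minAreaRect(t[:,:2].astype(np.float32));print("rack top",len(t),r,cv2.boxPoints(r).round(3))
D2=np.load("scene0.npy");Q=cloud("scene",D2)
q=Q[(Q[...,2]>0.03)&(np.hypot(Q[...,0]-.62,Q[...,1]+.24)<.12)]
t=q[q[:,2]>0.19];print(len(q),len(t),q[:,2].max(),cv2.boxPoints(cv2.minAreaRect(t[:,:2].astype(np.float32))).round(3) if len(t)>3 else 0)
E
```

```text
(250, 250) [0.479 0.204 0.046]
(250, 217) [0.571 0.204 0.062]
(240, 150) [ 0.782  0.25  -0.002]
(430, 178) [ 0.657 -0.271  0.193]
(434, 172) [ 0.671 -0.28   0.198]
(400, 300) [ 0.344 -0.225 -0.001]
(270, 198) [0.636 0.156 0.006]
(373, 268) [ 0.433 -0.141  0.061]
box ((0.5122910737991333, 0.19253012537956238), (0.3016360104084015, 0.27705520391464233), 9.821481704711914) [[0.34  0.303]
 [0.387 0.03 ]
 [0.685 0.082]
 [0.637 0.355]]
pull 328 ((0.5721324682235718, 0.2026488184928894), (0.013271831907331944, 0.19920660555362701), 10.012870788574219) [[0.548 0.3  ]
 [0.583 0.103]
 [0.596 0.106]
 [0.561 0.302]]
rack top 462 ((0.6499935388565063, -0.258207768201828), (0.12863901257514954, 0.06281229853630066), 44.64311599731445) [[ 0.582 -0.281]
 [ 0.626 -0.326]
 [ 0.718 -0.235]
 [ 0.674 -0.191]]
1275 382 0.2022712176102759 [[ 0.581 -0.276]
 [ 0.625 -0.321]
 [ 0.72  -0.23 ]
 [ 0.676 -0.184]]
```

View pics/crop.png

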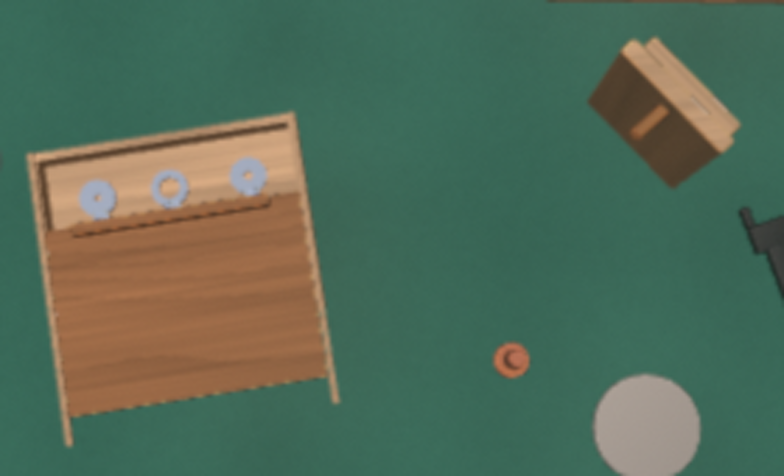

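The crop confirms it: the middle opener's eye, at crop (170,188), has the large hole. The peg is at crop (650,122), pointing to lower left from the rack. Next I'll measure the peg and work out the first move.

```bash
cat >> h.py <<'E'
def rot(az): # tool down, tool x at azimuth az (deg)
    a=np.radians(az);x=np.array([np.cos(a),np.sin(a),0]);z=np.array([0,0,-1.]);return np.stack([x,np.cross(z,x),z],1)
def plan(p,Rt=None,s=None):
    s=s or arm.get_state();R0=R.from_quat(s["ee_rot"]).as_matrix();Rt=R0 if Rt is None else Rt
    print("t",round(s["time"],2),"pos",s["tool_pos"].round(4),"turn(deg,tool)",R.from_matrix(R0.T@Rt).as_rotvec(degrees=True).round(2),
     "travel before turn",(R0.T@(np.array(p)-s["tool_pos"])).round(4),"after turn",(Rt.T@(np.array(p)-s["tool_pos"])).round(4))
E
python3 - <<'E'
from h import *
ex=np.array([np.cos(np.radians(9.9)),np.sin(np.radians(9.9))])
C=np.array([.5625,.2013])
plan([*(C+.05*ex),.15],rot(189.9))
for u,v in [(97,198),(170,188),(247,177)]:
    e=onz("top",u/2.8+190-.3,v/2.8+140-.3,.0105)[0];print("eye",e.round(4),(e[:2]-C)@ex,(e[:2]-C)@[-ex[1],ex[0]])
for n in ("top","scene"):
    P=cloud(n,np.load(n+"0.npy"));m=(P[...,2]>.1)&(np.hypot(P[...,0]-.64,P[...,1]+.25)<.12)
    X=P[m]
    t=X[X[:,2]>.1]
    for a in (44.5,):
        w=np.array([np.cos(np.radians(a)),np.sin(np.radians(a))]);f=np.array([-w[1],w[0]])
        A=t[:,:2]@w;B=t[:,:2]@f
        print(n,"width ext",np.percentile(A,[0,1,99,100]).round(4),"front hist")
        h=np.histogram(B,np.arange(-.70,-.55,.006)+0);print([(round(e,3),int(c)) for c,e in zip(*h) if c])
        for lo in np.arange(-.66,-.58,.01): 
            q=t[(B>lo)&(B<=lo+.01)]
            if len(q): print(round(lo,3),len(q),"A",(q[:,:2]@w).min().round(4),(q[:,:2]@w).max().round(4),"z",q[:,2].min().round(3),q[:,2].max().round(3))
E
```

```text
t 0.1 pos [ 0.2146 -0.5864  0.2285] turn(deg,tool) [ 1.100e-01 -1.000e-02  1.019e+01] travel before turn [-0.6465  0.6113  0.0797] after turn [-0.5281  0.7162  0.0785]
eye [0.5965 0.2881 0.0105] 0.048463942019227595 0.07965338435043438
eye [0.608  0.212  0.0105] 0.04668101707146417 0.002740309494742396
eye [0.6206 0.1318 0.0105] 0.04527288841154056 -0.07846118206610728
top width ext [0.2182 0.2196 0.346  0.3481] front hist
[(np.float64(-0.676), 20), (np.float64(-0.67), 117), (np.float64(-0.664), 115), (np.float64(-0.658), 621), (np.float64(-0.652), 17), (np.float64(-0.646), 8), (np.float64(-0.64), 8), (np.float64(-0.634), 10), (np.float64(-0.628), 8), (np.float64(-0.622), 12), (np.float64(-0.616), 11), (np.float64(-0.61), 4)]
-0.66 677 A 0.2182 0.3481 z 0.1 0.204
-0.65 14 A 0.2783 0.2875 z 0.174 0.187
-0.64 16 A 0.2781 0.2891 z 0.177 0.192
-0.63 14 A 0.2779 0.2887 z 0.186 0.196
-0.62 19 A 0.2777 0.2884 z 0.189 0.201
-0.61 4 A 0.2812 0.2883 z 0.191 0.194
scene width ext [0.2209 0.225  0.3523 0.3538] front hist
[(np.float64(-0.67), 128), (np.float64(-0.664), 193), (np.float64(-0.658), 202), (np.float64(-0.652), 314), (np.float64(-0.646), 17), (np.float64(-0.64), 14), (np.float64(-0.634), 16), (np.float64(-0.628), 16), (np.float64(-0.622), 16), (np.float64(-0.616), 16), (np.float64(-0.61), 11)]
-0.66 470 A 0.2209 0.3538 z 0.1 0.202
-0.65 127 A 0.2248 0.3051 z 0.101 0.199
-0.64 25 A 0.2832 0.2921 z 0.172 0.186
-0.63 25 A 0.2808 0.2944 z 0.179 0.193
-0.62 28 A 0.2823 0.2941 z 0.182 0.198
-0.61 11 A 0.2832 0.2938 z 0.188 0.197
```

```bash
python3 -m jog '{"turn":[[0,0,0],[0,0,0],[0,0,0],[0,0,0],[0,0,0],[0,0,0],[0,0,0],[0,0,0]],"travel":[[-0.02,0.02,0],[-0.04,0.038,0],[-0.04,0.038,0],[-0.04,0.038,0],[-0.04,0.038,0],[-0.04,0.038,0],[-0.04,0.038,0],[-0.04,0.038,0]],"fingers":[0,0,0,0,0,0,0,0]}'
python3 -m jog '{"turn":[[0,0,0],[0,0,0],[0,0,0],[0,0,0],[0,0,0],[0,0,0],[0,0,0],[0,0,0]],"travel":[[-0.04,0.038,0],[-0.04,0.038,0],[-0.04,0.038,0],[-0.04,0.038,0],[-0.04,0.038,0],[-0.04,0.038,0],[-0.04,0.038,0],[-0.04,0.038,0]],"fingers":[0,0,0,0,0,0,0,0]}'
python3 -c "
from h import *
print(arm.get_state()['joints'])
ex=np.array([np.cos(np.radians(9.9)),np.sin(np.radians(9.9))]);C=np.array([.5625,.2013])
plan([*(C+.05*ex),.075],rot(189.9))"
```

```text
time: 1.1
tool_pos: [0.3985, -0.2135, 0.2294]
ee_rot: [-0.174, 0.985, 0.0, -0.0]
force: [1.2, 0.0, 0.8]
width: 0.001
grasp_force: 0.0
time: 2.1
tool_pos: [0.5946, 0.1819, 0.229]
ee_rot: [-0.175, 0.985, -0.0, -0.0]
force: [0.0, -0.8, 0.3]
width: 0.001
grasp_force: 0.0
[ 5.56703783e-01  3.80060644e-01 -4.15955760e-04 -1.41063468e-04
 -1.19126936e+00 -1.77645066e+00]
t 2.1 pos [0.5946 0.1819 0.229 ] turn(deg,tool) [-1.000e-02 -5.000e-02  1.021e+01] travel before turn [-0.0259  0.0204  0.154 ] after turn [-0.0217  0.0247  0.154 ]
```

```bash
python3 -m jog '{"turn":[[0,0,10.2],[0,0,0],[0,0,0],[0,0,0],[0,0,0],[0,0,0],[0,0,0]],"travel":[[0,0,0],[-0.0217,0.0247,0],[0,0,0.04],[0,0,0.04],[0,0,0.04],[0,0,0.034],[0,0,0]],"fingers":[0,0,0,0,0,0,0]}'
python3 -m jog '{"turn":[[0,0,0],[0,0,0],[0,0,0],[0,0,0],[0,0,0],[0,0,0],[0,0,0],[0,0,0]],"travel":[[0.01,0,0],[0.015,0,0],[0.015,0,0],[0.015,0,0],[0.015,0,0],[0.015,0,0],[0.012,0,0],[0,0,0]],"fingers":[0,0,0,0,0,0,0,0]}'
```

```text
time: 2.98
tool_pos: [0.6092, 0.207, 0.072]
ee_rot: [-0.086, 0.996, -0.002, -0.004]
force: [-0.2, -0.5, 0.6]
width: 0.004
grasp_force: 0.0
time: 3.98
tool_pos: [0.5153, 0.1916, 0.0762]
ee_rot: [-0.087, 0.996, 0.0, 0.0]
force: [0.2, 0.6, 0.8]
width: 0.001
grasp_force: 0.0
```

```bash
python3 -m jog '{"turn":[[0,0,0],[0,0,0],[0,0,0],[0,0,0]],"travel":[[0.005,0,0],[0.005,0,0],[0.004,0,0],[0,0,0]],"fingers":[0,0,0,0]}'
python3 - <<'E'
from h import *
p,D=optics.camera("top");P=cloud("top",D);m=(P[...,2]>.056)&(P[...,2]<.075);m[:,:195]=0;m[:,330:]=0
cv2.imwrite("pics/top1.png",p);C=np.array([.5625,.2013]);a=np.radians(9.9);ex=np.array([np.cos(a),np.sin(a)])
s=(P[m][:,:2]-C)@ex;t=(P[m][:,:2]-C)@[-ex[1],ex[0]];k=abs(t)<.1;print(m.sum(),np.percentile(s[k],[2,25,50,75,98]).round(4))
P0=cloud("top",np.load("top0.npy"));m=(P0[...,2]>.056)&(P0[...,2]<.075);m[:,:195]=0;m[:,330:]=0;print(np.percentile((P0[m][:,:2]-C)@ex,[2,50,98]))
m=(P0[...,2]>.04)&(P0[...,2]<.056);m[:,:195]=0;m[:,330:]=0;X=P0[m][:,:2]-C;k=abs(X@[-ex[1],ex[0]])<.11;print("panel",np.percentile((X@ex)[k],[1,99]))
E
```

```text
time: 4.47
tool_pos: [0.5019, 0.1891, 0.0754]
ee_rot: [-0.086, 0.996, -0.0, -0.0]
force: [-0.6, 0.3, -0.3]
width: -0.003
grasp_force: 0.0
356 [-0.5351  0.0072  0.0131  0.2704  0.3123]
[0.00352141 0.01215735 0.30608691]
panel [-0.1721557   0.28175439]
```

```bash
python3 -c "
import cv2;p=cv2.imread('pics/top1.png');cv2.imwrite('pics/c1.png',cv2.resize(p[170:350,190:390],None,fx=3,fy=3))"
```

```text
(no output)
```

View pics/c1.png

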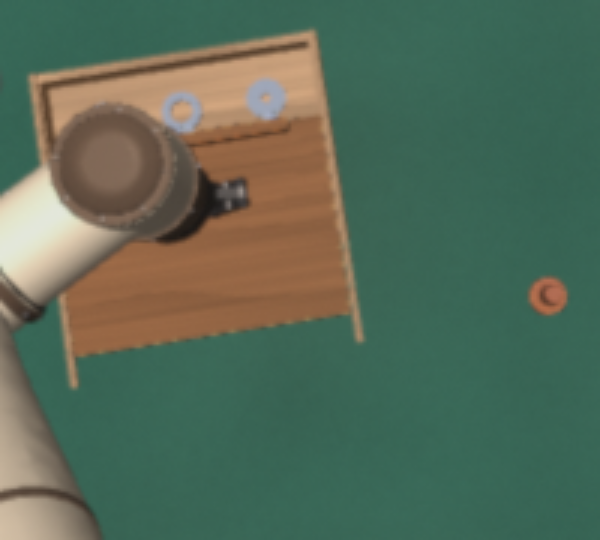

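The door hasn't moved. The fingers (crop 232,195) are above the panel behind the pull, which is still at crop (235,135). I'll check the fingertip height with depth.

```bash
python3 - <<'E'
from h import *
s=arm.get_state();t=s["tool_pos"];print(t,s["force"])
p,D=optics.camera("scene");P=cloud("scene",D);cv2.imwrite("pics/s1.png",p)
u,v=pix("scene",t)[0].astype(int);print(u,v)
cv2.imwrite("pics/s1c.png",cv2.resize(p[v-90:v+90,u-100:u+100],None,fx=3,fy=3))
for n in range(-40,60,5): print(n,P[v+n,u].round(3), p[v+n,u])
E
```

```text
[0.5020744  0.18920133 0.07548565] [-0.28145527  0.25784503  0.68247492]
386 280
-40 [0.539 0.187 0.232] [39 43 45]
-35 [0.54  0.189 0.22 ] [40 47 52]
-30 [0.518 0.184 0.184] [58 60 64]
-25 [0.524 0.187 0.177] [40 48 48]
-20 [0.52  0.187 0.157] [44 46 55]
-15 [0.52  0.189 0.143] [39 47 54]
-10 [0.515 0.189 0.123] [65 70 77]
-5 [0.514 0.19  0.106] [ 96 105 111]
0 [0.515 0.192 0.091] [ 90 100 106]
5 [0.489 0.187 0.045] [ 76 130 202]
10 [0.505 0.193 0.046] [ 81 134 204]
15 [0.517 0.198 0.045] [ 77 136 205]
20 [0.531 0.204 0.046] [ 78 132 199]
25 [0.546 0.21  0.048] [ 75 126 193]
30 [0.575 0.219 0.068] [ 74 128 195]
35 [0.576 0.221 0.053] [ 45  83 129]
40 [nan nan nan] [139 191 236]
45 [0.567 0.222 0.007] [147 206 244]
50 [0.582 0.228 0.011] [140 193 237]
55 [0.592 0.232 0.007] [186 200 224]
```

View pics/s1c.png

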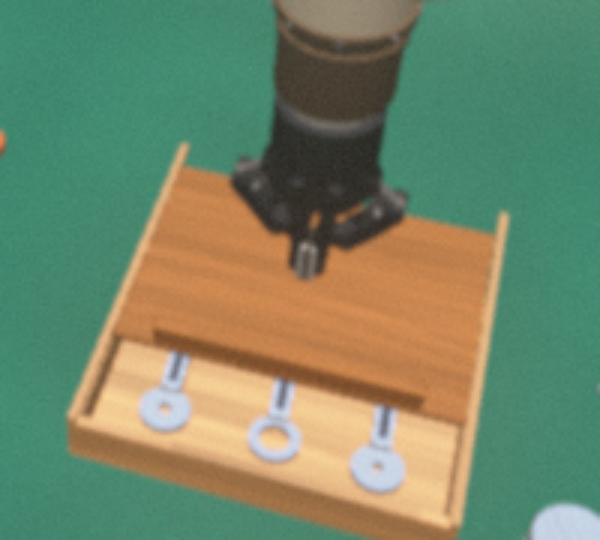

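The picture shows the fingertips (crop 306,275) well above the panel, higher than the TCP reading implies. I'll measure the true tip height from depth, both now and at the start pose.

```bash
python3 - <<'E'
from h import *
for pn,dn,t in (("pics/scene0.png","scene0.npy",[.2146,-.5864,.2285]),("pics/s1.png",None,[.502,.1892,.0755])):
    p=cv2.imread(pn)
    D=np.load(dn) if dn else optics.camera("scene")[1]
    P=cloud("scene",D);m=(np.hypot(P[...,0]-t[0],P[...,1]-t[1])<.075)&(P[...,2]>.06)&(P[...,2]<.4)&(p.max(2)<130)
    X=P[m]-t;v=np.nonzero(m)[0]
    h,e=np.histogram(X[:,2],np.arange(-.04,.12,.01));print(len(X),[(round(b,3),int(c)) for b,c in zip(e,h)])
    o=np.argsort(-v)[:12];print(X[o].round(3))
print(optics.get_calibration("wrist"), R.from_quat(arm.get_state()["ee_rot"]).as_matrix().round(3))
p,d=optics.camera("wrist");cv2.imwrite("pics/w1.png",p)
E
```

```text
1501 [(np.float64(-0.04), 0), (np.float64(-0.03), 0), (np.float64(-0.02), 0), (np.float64(-0.01), 0), (np.float64(0.0), 0), (np.float64(0.01), 16), (np.float64(0.02), 44), (np.float64(0.03), 44), (np.float64(0.04), 48), (np.float64(0.05), 39), (np.float64(0.06), 103), (np.float64(0.07), 127), (np.float64(0.08), 136), (np.float64(0.09), 122), (np.float64(0.1), 180)]
[[-0.011  0.051  0.014]
 [-0.007  0.051  0.015]
 [-0.007  0.047  0.015]
 [-0.018  0.049  0.014]
 [-0.014  0.049  0.015]
 [-0.006  0.052  0.019]
 [-0.003  0.052  0.021]
 [ 0.025 -0.035  0.017]
 [ 0.018 -0.034  0.015]
 [-0.006  0.049  0.022]
 [-0.007  0.052  0.022]
 [ 0.023 -0.032  0.017]]
3401 [(np.float64(-0.04), 0), (np.float64(-0.03), 0), (np.float64(-0.02), 0), (np.float64(-0.01), 0), (np.float64(0.0), 4), (np.float64(0.01), 34), (np.float64(0.02), 36), (np.float64(0.03), 32), (np.float64(0.04), 45), (np.float64(0.05), 154), (np.float64(0.06), 108), (np.float64(0.07), 139), (np.float64(0.08), 154), (np.float64(0.09), 239), (np.float64(0.1), 178)]
[[0.011 0.008 0.009]
 [0.011 0.005 0.008]
 [0.012 0.004 0.008]
 [0.007 0.013 0.012]
 [0.011 0.012 0.015]
 [0.01  0.01  0.013]
 [0.005 0.015 0.011]
 [0.012 0.005 0.013]
 [0.011 0.003 0.011]
 [0.012 0.001 0.01 ]
 [0.011 0.007 0.013]
 [0.007 0.013 0.015]]
{'K': array([[371.64829954,   0.        , 328.97036691],
       [  0.        , 371.64829954, 241.11434307],
       [  0.        ,   0.        ,   1.        ]]), 'world_from_camera': array([[-1.71950833e-01, -9.44404282e-01, -2.80238224e-01,
         4.30927134e-01],
       [ 9.85105485e-01, -1.64757532e-01, -4.92152361e-02,
         1.75886973e-01],
       [ 3.07721521e-04, -2.84526813e-01,  9.58668033e-01,
         2.18667647e-01],
       [ 0.00000000e+00,  0.00000000e+00,  0.00000000e+00,
         1.00000000e+00]])} [[-0.985 -0.172  0.   ]
 [-0.172  0.985  0.   ]
 [-0.     0.    -1.   ]]
```

View pics/w1.png

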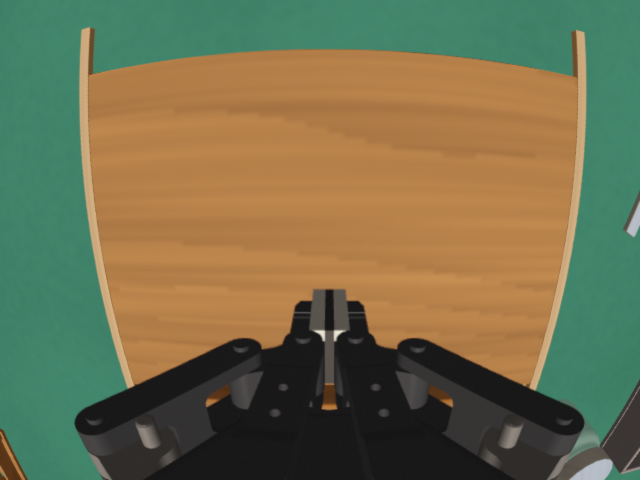

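```bash
python3 - <<'E'
from h import *
p,D=optics.camera("wrist");P=cloud("wrist",D)
for u,v in [(200,150),(330,150),(450,200),(330,20),(83,200),(330,300),(330,318),(300,310),(345,295)]: print((u,v),D[v,u],P[v,u].round(4))
# alternative: range along ray
c=optics.get_calibration("wrist");o,d=ray("wrist",[200,330,450,330],[150,150,200,20]);
print("z if depth = along axis needs scale:",[(o+dd/(dd@-c["world_from_camera"][:3,2])*D[v,u]).round(4) for dd,(u,v) in zip(d,[(200,150),(330,150),(450,200),(330,20)])])
for q in ((313,290),(345,290)):print("tip",q,end=" ");o,d=ray("wrist",*q);k=D[q[1]+4,q[0]+(4 if q[0]<330 else -4)];print((o+d[0]/(d[0]@-c["world_from_camera"][:3,2])*k).round(4))
E
```

```text
(200, 150) 0.16795701 [0.4458 0.1211 0.0606]
(330, 150) 0.16799317 [0.438  0.1776 0.0508]
(450, 200) 0.17532709 [0.4496 0.236  0.055 ]
(330, 20) 0.19054858 [0.3742 0.1665 0.037 ]
(83, 200) 0.22076027 [0.4813 0.0473 0.0464]
(330, 300) 0.14031102 [0.4906 0.1867 0.0921]
(330, 318) 0.12720843 [0.4904 0.1866 0.1067]
(300, 310) 0.14065284 [0.4959 0.1762 0.0939]
(345, 295) 0.14453776 [0.4896 0.1925 0.0876]
z if depth = along axis needs scale: [array([0.4472, 0.1158, 0.0451]), array([0.4382, 0.1777, 0.0456]), array([0.4507, 0.2397, 0.0448]), array([ 0.3624,  0.1646, -0.0007])]
tip (313, 290) [0.4907 0.18   0.0853]
tip (345, 290) [0.4887 0.1924 0.0849]
```

The reported TCP sits about 31 mm too far ahead: the shut tips are about 9.5 mm behind it, in both the scene and wrist cameras. I'll go back in front of the pull, lower by that offset and push again.

```bash
sed -i 's/    else: d=np.stack(\[x,-y,-np.ones_like(x)\],-1)/    else: d=np.stack([x,-y,-np.ones_like(x)],-1)\n    if n=="wrist": d=d\/-d[...,2:]/' h.py
python3 -m jog '{"turn":[[0,0,0],[0,0,0],[0,0,0],[0,0,0],[0,0,0],[0,0,0],[0,0,0]],"travel":[[-0.037,0,0],[-0.037,0,0],[-0.04,0,0],[0,0,0],[0,0,0.016],[0,0,0.015],[0,0,0]],"fingers":[0,0,0,0,0,0,0]}'
python3 -m jog '{"turn":[[0,0,0],[0,0,0],[0,0,0],[0,0,0],[0,0,0],[0,0,0],[0,0,0],[0,0,0]],"travel":[[0.01,0,0],[0.015,0,0],[0.015,0,0],[0.015,0,0],[0.015,0,0],[0.015,0,0],[0.012,0,0],[0,0,0]],"fingers":[0,0,0,0,0,0,0,0]}'
python3 - <<'E'
from h import *
p,D=optics.camera("scene");P=cloud("scene",D);cv2.imwrite("pics/s2.png",p);C=np.array([.5625,.2013]);a=np.radians(9.9);ex=np.array([np.cos(a),np.sin(a)])
X=P[...,:2]-C;s=X@ex;t=X@[-ex[1],ex[0]];m=(P[...,2]>.058)&(P[...,2]<.072)&(abs(t)<.1)&(abs(t)>.05)&(abs(s)<.12);print(m.sum(),np.percentile(s[m],[5,50,95]).round(4),P[...,2][m].mean())
E
```

```text
time: 5.6
tool_pos: [0.6123, 0.208, 0.0423]
ee_rot: [-0.086, 0.996, -0.001, -0.002]
force: [-0.1, 0.7, 0.3]
width: -0.0
grasp_force: 0.0
time: 6.6
tool_pos: [0.5179, 0.192, 0.0451]
ee_rot: [-0.087, 0.996, 0.0, -0.0]
force: [-0.4, 0.8, 0.1]
width: -0.005
grasp_force: 0.0
254 [-0.0668 -0.0589 -0.0552] 0.06463814497057487
```

```bash
python3 -m jog '{"turn":[[0,0,0],[0,0,0],[0,0,0],[0,0,0],[0,0,0]],"travel":[[0.005,0,0],[0.005,0,0],[0.003,0,0],[0.002,0,0],[0,0,0]],"fingers":[0,0,0,0,0]}'
python3 -m jog '{"turn":[[0,0,0],[0,0,0],[0,0,0],[0,0,0]],"travel":[[0.002,0,0],[0.002,0,0],[0.002,0,0],[0,0,0]],"fingers":[0,0,0,0]}'
```

```text
time: 7.28
tool_pos: [0.5038, 0.1895, 0.0445]
ee_rot: [-0.086, 0.996, -0.0, -0.0]
force: [-0.6, -0.0, 0.7]
width: 0.004
grasp_force: 0.5
time: 7.78
tool_pos: [0.4977, 0.1884, 0.0444]
ee_rot: [-0.086, 0.996, -0.0, -0.0]
force: [0.7, -0.2, -0.2]
width: 0.001
grasp_force: 0.4
```

```bash
python3 -m jog '{"turn":[[0,0,0],[0,0,0],[0,0,0],[0,0,0]],"travel":[[0.002,0,0],[0.002,0,0],[0.002,0,0],[0,0,0]],"fingers":[0,0,0,0]}'
python3 -m jog '{"turn":[[0,0,0],[0,0,0],[0,0,0],[0,0,0]],"travel":[[0.002,0,0],[0.002,0,0],[0.001,0,0],[0,0,0]],"fingers":[0,0,0,0]}'
```

```text
time: 8.28
tool_pos: [0.4917, 0.1873, 0.0444]
ee_rot: [-0.086, 0.996, -0.0, -0.0]
force: [0.4, 0.4, 0.2]
width: -0.001
grasp_force: 0.3
time: 8.78
tool_pos: [0.4875, 0.1867, 0.0446]
ee_rot: [-0.086, 0.996, 0.0, 0.0]
force: [3.0, 0.2, -0.6]
width: 0.004
grasp_force: 1.3
```

```bash
python3 -m jog '{"turn":[[0,0,0],[0,0,0],[0,0,0]],"travel":[[0.001,0,0],[0.001,0,0],[0,0,0]],"fingers":[0,0,0]}'
python3 -m jog '{"turn":[[0,0,0],[0,0,0],[0,0,0],[0,0,0],[0,0,0]],"travel":[[-0.01,0,0],[0,0,-0.05],[0,0,-0.05],[-0.03,0,-0.03],[0,0,0]],"fingers":[0,0.05,0.05,0.05,0.05]}'
python3 - <<'E'
from h import *
p,D=optics.camera("wrist");cv2.imwrite("pics/w2.png",p);np.save("w2.npy",D)
s,_=optics.camera("scene");cv2.imwrite("pics/s3.png",s);print(arm.get_state()["tool_pos"])
cv2.imwrite("pics/s3c.png",np.vstack([p[:, :], np.zeros((1,640,3),np.uint8)]))
for n,P in (("opener",[.56,.2,.012]),): print(pix("wrist",P),pix("scene",P))
E
```

```text
time: 9.15
tool_pos: [0.4875, 0.1871, 0.0449]
ee_rot: [-0.087, 0.996, 0.001, 0.002]
force: [7.0, -0.7, -4.0]
width: 0.001
grasp_force: 3.7
time: 9.78
tool_pos: [0.5268, 0.1941, 0.1771]
ee_rot: [-0.086, 0.996, 0.001, 0.002]
force: [0.2, 0.3, -0.7]
width: 0.591
grasp_force: 0.0
[0.5235989  0.1926656  0.17358427]
[[331.11618293 262.89222554]] [[378.24310139 317.45870298]]
```

View pics/s3.png

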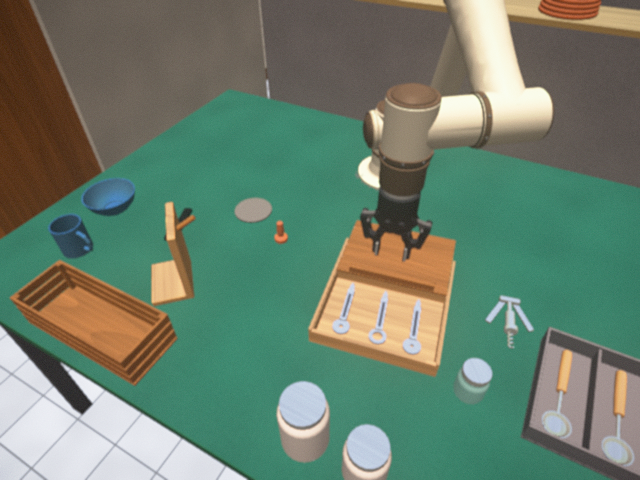

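The door is against its end stop and all three openers are visible. The middle one runs from its eye at (378,337) to its beak at (384,294). I'll measure it with both cameras.

```bash
python3 - <<'E'
from h import *
C=np.array([.5625,.2013]);a=np.radians(9.9);ex=np.array([np.cos(a),np.sin(a)]);ey=np.array([-ex[1],ex[0]])
for n,f in (("wrist","pics/w2.png"),("scene","pics/s3.png")):
    p=cv2.imread(f);h=cv2.cvtColor(p,cv2.COLOR_BGR2HSV)
    v,u=np.mgrid[:480,:640];G=onz(n,u.ravel(),v.ravel(),.014).reshape(480,640,3)
    X=(G[...,:2]-C);s=X@ex;t=X@ey
    m=(abs(s)<.085)&(abs(t)<.035)&(p[...,0].astype(int)>p[...,2]-12)&(p.max(2)>60)
    nl,L,S,_=cv2.connectedComponentsWithStats(m.astype(np.uint8));k=1+S[1:,4].argmax();m=L==k
    s,t=s[m],t[m];print(n,m.sum(),"s",np.percentile(s,[.5,99.5]).round(4))
    for lo in np.arange(-.08,.085,.01):
        q=(s>lo)&(s<=lo+.01)
        if q.sum()>3: print(round(lo+.005,3),q.sum(),np.percentile(t[q],[3,97]).round(4),t[q].mean().round(4))
E
```

```text
wrist 2710 s [-0.0801  0.0537]
-0.075 138 [-0.01   -0.0003] -0.0053
-0.065 203 [-0.0117  0.0023] -0.0047
-0.055 201 [-0.011   0.0023] -0.0043
-0.045 213 [-0.0102  0.0032] -0.0034
-0.035 216 [-0.0102  0.0041] -0.0029
-0.025 197 [-0.0094  0.005 ] -0.0022
-0.015 193 [-0.0087  0.0052] -0.0016
-0.005 187 [-0.0079  0.0059] -0.001
0.005 186 [-0.0071  0.0069] -0.0002
0.015 168 [-0.0063  0.007 ] 0.0004
0.025 271 [-0.0126  0.0161] 0.0018
0.035 172 [-0.0161  0.0197] 0.0017
0.045 244 [-0.0146  0.0182] 0.0018
0.055 104 [-0.0092  0.0119] 0.0015
scene 353 s [-0.0774  0.0654]
-0.075 10 [-0.0033  0.0021] -0.0005
-0.065 15 [-0.005   0.0055] -0.0
-0.055 22 [-0.0059  0.0073] 0.0008
-0.045 22 [-0.0051  0.0082] 0.0015
-0.035 20 [-0.0043  0.0078] 0.0018
-0.025 23 [-0.0039  0.0096] 0.003
-0.015 22 [-0.0032  0.0099] 0.0034
-0.005 23 [-0.0023  0.0106] 0.0041
0.005 24 [-0.002   0.0112] 0.0046
0.015 24 [-0.0008  0.012 ] 0.0055
0.025 23 [-0.0005  0.0124] 0.006
0.035 39 [-0.0062  0.0211] 0.0077
0.045 28 [-0.0102  0.025 ] 0.0078
0.055 34 [-0.0089  0.0239] 0.0079
0.065 24 [-0.0031  0.018 ] 0.0077
```

View pics/w2.png

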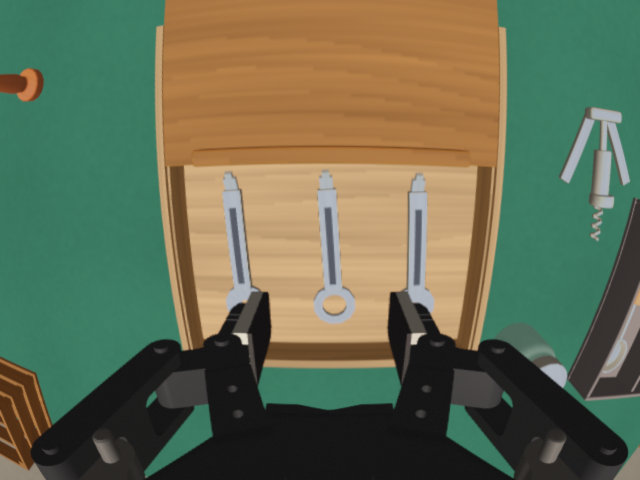

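```bash
cat > m.py <<'E'
from h import *
C=np.array([.5625,.2013]);a=np.radians(9.9);ex=np.array([np.cos(a),np.sin(a)]);ey=np.array([-ex[1],ex[0]])
for n in ("wrist","top"):
    c=optics.get_calibration(n);p,D=optics.camera(n)
    v,u=np.mgrid[:480,:640];G=onz(n,u.ravel(),v.ravel(),.014,c).reshape(480,640,3)
    X=(G[...,:2]-C);s=X@ex;t=X@ey
    m=(abs(s)<.085)&(abs(t)<.035)&(p[...,0].astype(int)>p[...,2]-12)&(p.max(2)>60)
    nl,L,S,_=cv2.connectedComponentsWithStats(m.astype(np.uint8));m=L==1+S[1:,4].argmax()
    print(n,m.sum(),"s",np.percentile(s[m],[.5,99.5]).round(4))
    q=m&(s>-.055)&(s<.015);k=np.polyfit(s[q],t[q],1);print("yaw",9.9+np.degrees(np.arctan(k[0])),"t at s=0",k[1])
    r=m&(s>.02);cs,_=cv2.findContours((m&(s>-.1)).astype(np.uint8),cv2.RETR_CCOMP,cv2.CHAIN_APPROX_NONE)
    for cc,hh in zip(cs,_[0]):
        if hh[3]>=0 and cv2.contourArea(cc)>3:
            M=cc[:,0].mean(0);g=onz(n,M[0],M[1],.0105,c)[0];print("hole",M,cv2.contourArea(cc),g.round(4),(g[:2]-C)@ex,(g[:2]-C)@ey)
s=arm.get_state();print(s["tool_pos"],s["ee_rot"])
E
python3 m.py
```

```text
wrist 2748 s [-0.0743  0.0612]
yaw 13.581315165353427 t at s=0 0.0002467350336643025
hole [335.53030303 311.1969697 ] 419.0 [0.6065 0.2123 0.0105] 0.04527651418092163 0.0032797290334549865
top 81 s [-0.0728 -0.0222]
yaw 16.527033180950767 t at s=0 0.0023541160741444227
[0.52314757 0.19239786 0.17286483] [-8.61320381e-02  9.96281325e-01 -8.06502679e-04 -2.03544551e-03]
```

```bash
python3 -c "
from h import *
plan([.562,.2013,.020],rot(193.7))"
```

```text
t 9.97 pos [0.5231 0.1924 0.1729] turn(deg,tool) [-0.06 -0.24 -3.82] travel before turn [-0.0404  0.0023  0.1527] after turn [-0.0399 -0.0006  0.1529]
```

```bash
python3 -m jog '{"turn":[[-0.06,-0.24,-3.8],[0,0,0],[0,0,0],[0,0,0],[0,0,0],[0,0,0],[0,0,0]],"travel":[[0,0,0],[-0.04,-0.0005,0],[0,0,0.04],[0,0,0.04],[0,0,0.04],[0,0,0.033],[0,0,0]],"fingers":[0.05,0.04,0.032,0.03,0.03,0.03,0.03]}'
python3 -m jog '{"turn":[[0,0,0],[0,0,0]],"travel":[[0,0,0],[0,0,0]],"fingers":[0.03,0.03]}'
python3 -c "
from h import *
plan([.562,.2013,.0],rot(193.7))
p,D=optics.camera('wrist');cv2.imwrite('pics/w3.png',p)
p,D=optics.camera('scene');u,v=pix('scene',[.562,.2,.02])[0].astype(int);cv2.imwrite('pics/s4.png',cv2.resize(p[v-70:v+50,u-80:u+80],None,fx=5,fy=5,interpolation=cv2.INTER_CUBIC))
P=cloud('scene',D);q=np.hypot(P[...,0]-.562,P[...,1]-.2013)<.035;X=P[q&(p.max(2)<110)];print(np.sort(X[:,2])[:15].round(3))"
```

```text
time: 10.85
tool_pos: [0.5612, 0.2006, 0.018]
ee_rot: [-0.119, 0.993, -0.001, -0.002]
force: [0.3, 0.5, 1.6]
width: 0.353
grasp_force: 0.0
time: 11.1
tool_pos: [0.5651, 0.203, 0.0234]
ee_rot: [-0.119, 0.993, 0.001, 0.003]
force: [-0.7, -0.8, -0.0]
width: 0.352
grasp_force: 0.0
t 11.1 pos [0.5651 0.203  0.0234] turn(deg,tool) [0.1  0.4  0.02] travel before turn [ 0.0036 -0.001   0.0233] after turn [ 0.0034 -0.0009  0.0234]
[0.035 0.039 0.04  0.04  0.042 0.043 0.044 0.045 0.045 0.045 0.046 0.046
 0.046 0.047 0.048]
```

View pics/s4.png

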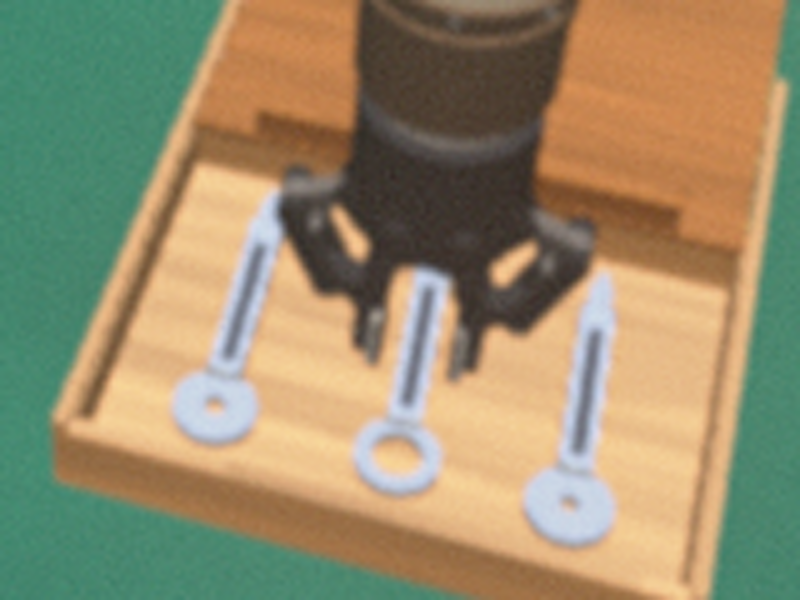

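The fingers straddle the middle opener's handle (crop 410,340), with the tips about 12 mm above reported z. I'll go down in small steps and feel for the floor.

```bash
python3 -m jog '{"turn":[[0,0,0],[0,0,0],[0,0,0],[0,0,0],[0,0,0],[0,0,0]],"travel":[[0.0035,-0.001,0],[0,0,0.008],[0,0,0.008],[0,0,0],[0,0,0],[0,0,0]],"fingers":[0.03,0.026,0.026,0.026,0.026,0.026]}'
python3 -m jog '{"turn":[[0,0,0],[0,0,0],[0,0,0],[0,0,0]],"travel":[[0,0,0.003],[0,0,0.002],[0,0,0],[0,0,0]],"fingers":[0.026,0.026,0.026,0.026]}'
python3 -c "
from h import *
plan([.562,.2013,.0],rot(193.7))"
```

```text
time: 11.95
tool_pos: [0.5613, 0.2008, 0.0061]
ee_rot: [-0.12, 0.993, 0.001, 0.002]
force: [-0.9, -1.3, 6.0]
width: 0.306
grasp_force: 3.2
time: 12.45
tool_pos: [0.5614, 0.2008, 0.006]
ee_rot: [-0.12, 0.993, 0.0, 0.003]
force: [-11.2, -2.1, 33.9]
width: 0.307
grasp_force: 16.6
t 12.45 pos [0.5614 0.2008 0.006 ] turn(deg,tool) [-0.01  0.3   0.12] travel before turn [-0.0007  0.0004  0.006 ] after turn [-0.0007  0.0004  0.006 ]
```

```bash
python3 -m jog '{"turn":[[0,0,0],[0,0,0],[0,0,0]],"travel":[[0,0,-0.006],[0,0,0],[0,0,0]],"fingers":[0.026,0.026,0.026]}'
python3 -c "
from h import *
plan([.562,.2013,.0],rot(193.7))
p,D=optics.camera('wrist');cv2.imwrite('pics/w4.png',p[160:400,170:490].repeat(2,0).repeat(2,1))
q,D=optics.camera('scene');u,v=pix('scene',[.562,.2,.02])[0].astype(int);
a=cv2.resize(p[180:360,210:450],(400,300));b=cv2.resize(q[v-30:v+30,u-40:u+40],(400,300),interpolation=cv2.INTER_CUBIC);cv2.imwrite('pics/w4.png',np.hstack([a,b]))"
```

```text
time: 12.82
tool_pos: [0.5611, 0.2006, 0.0062]
ee_rot: [-0.119, 0.993, 0.0, 0.002]
force: [-0.9, 0.9, 3.7]
width: 0.305
grasp_force: 1.8
t 12.82 pos [0.5611 0.2006 0.0062] turn(deg,tool) [0.03 0.19 0.01] travel before turn [-0.001   0.0004  0.0062] after turn [-0.001   0.0005  0.0062]
```

View pics/w4.png

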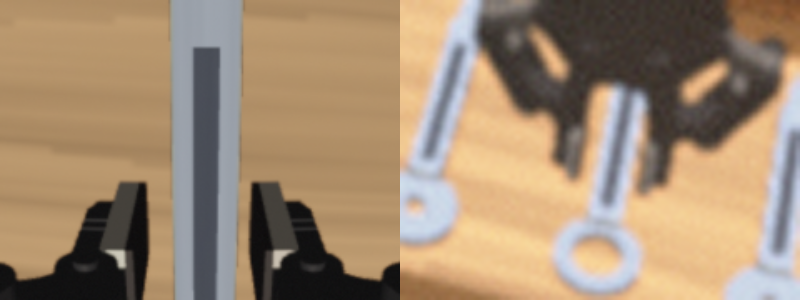

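The tenth and last picture shows the handle (left half, 205,150) centred between the two pads, and the tips are on the floor. I'll raise 2 mm, grip and lift.

```bash
python3 -m jog '{"turn":[[0,0,0],[0,0,0],[0,0,0],[0,0,0],[0,0,0]],"travel":[[-0.001,0.0004,-0.0025],[0,0,0],[0,0,0],[0,0,0],[0,0,0]],"fingers":[0.026,0.01,0.01,0.01,0.01]}' 70
python3 -m jog '{"turn":[[0,0,0],[0,0,0],[0,0,0],[0,0,0],[0,0,0],[0,0,0],[0,0,0]],"travel":[[0,0,-0.01],[0,0,-0.03],[0,0,-0.05],[0,0,-0.05],[0,0,-0.05],[0,0,-0.04],[0,0,0]],"fingers":[0.01,0.01,0.01,0.01,0.01,0.01,0.01]}'
python3 -m jog '{"turn":[[0,0,0],[0,0,0]],"travel":[[0,0,0],[0,0,0]],"fingers":[0.01,0.01]}'
cat > ho.py <<'E'
from h import *
# opener in tool frame from wrist cam: bluish-grey mask
s=arm.get_state();c=optics.get_calibration("wrist");p,D=optics.camera("wrist");P=cloud("wrist",D)
Rm=R.from_quat(s["ee_rot"]).as_matrix();X=(P-s["tool_pos"])@Rm
m=(abs(X[...,1])<.03)&(X[...,2]>-.03)&(X[...,2]<.05)&(abs(X[...,0])<.09)&(p[...,0].astype(int)>p[...,2]-12)&(p.max(2)>90)
nl,L,S,_=cv2.connectedComponentsWithStats(m.astype(np.uint8))
for k in range(1,nl):
    if S[k,4]>60:
        q=X[L==k];print(S[k],np.percentile(q,[1,50,99],axis=0).round(4).tolist())
        b=q[abs(q[:,0]-np.median(q[:,0]))<9]; kx=np.polyfit(q[:,0],q[:,1],1);kz=np.polyfit(q[:,0],q[:,2],1);print("y(x)",kx.round(4),"z(x)",kz.round(4))
print(s["tool_pos"],s["ee_rot"],s["width"],s["grasp_force"])
E
python3 ho.py
```

```text
time: 13.55
tool_pos: [0.5622, 0.2013, 0.0091]
ee_rot: [-0.119, 0.993, 0.001, 0.002]
force: [-0.0, -0.2, 1.5]
width: 0.16
grasp_force: 68.5
time: 14.42
tool_pos: [0.5625, 0.2015, 0.2437]
ee_rot: [-0.119, 0.993, 0.002, 0.006]
force: [-0.5, -0.6, -1.2]
width: 0.152
grasp_force: 68.5
time: 14.68
tool_pos: [0.5603, 0.2004, 0.2374]
ee_rot: [-0.119, 0.993, 0.0, 0.0]
force: [0.7, -1.1, -1.8]
width: 0.159
grasp_force: 68.5
[ 314  123   30   41 1028] [[0.0616, -0.006, -0.0125], [0.068, -0.0008, -0.0071], [0.0763, 0.0043, -0.003]]
y(x) [-0.0051 -0.0005] z(x) [-0.5389  0.0296]
[ 303  165   53  242 8264] [[-0.0507, -0.0116, -0.0099], [0.021, -0.0008, -0.0069], [0.0603, 0.01, -0.002]]
y(x) [ 0.0004 -0.0009] z(x) [-0.0174 -0.0064]
[0.56028522 0.20039133 0.23738082] [-1.19185971e-01  9.92871890e-01  3.91420983e-05  3.35546115e-04] 0.1591144847336683 68.48922729492188
```

```bash
cat > hang.py <<'E'
from h import *
w=np.array([np.cos(np.radians(44.5)),np.sin(np.radians(44.5)),0]);zh=np.array([0,0,1.]);f=np.cross(zh,w)
d=f*np.cos(np.pi/6)+zh*.5;u=-f*.5+zh*np.cos(np.pi/6)
Rt=np.stack([-u,w,-d],1);B0=.2855*w-.653*f+.17*zh;E=np.array([-.046,-.001,-.0012])
def goal(k): return B0+k*d-Rt@E
E
python3 - <<'E'
from hang import *
plan([.49,-.09,.27],Rt);print(goal(.085))
E
```

```text
t 14.72 pos [0.5605 0.2004 0.2375] turn(deg,tool) [ 30.9  -54.33  53.47] travel before turn [ 0.1372 -0.2655 -0.0326] after turn [-0.1071 -0.2538  0.1204]
[ 0.59505205 -0.1967746   0.17206283]
```

```bash
python3 -m jog '{"turn":[[0,0,0],[0,0,0],[0,0,0],[0,0,0],[0,0,0],[0,0,0],[0,0,0],[0,0,0]],"travel":[[0.01,-0.02,-0.002],[0.02,-0.04,-0.005],[0.023,-0.044,-0.006],[0.023,-0.044,-0.006],[0.023,-0.044,-0.006],[0.02,-0.04,-0.005],[0.018,-0.033,-0.003],[0,0,0]],"fingers":[0.01,0.01,0.01,0.01,0.01,0.01,0.01,0.01]}'
python3 -m jog '{"turn":[[3.86,-6.79,6.68],[3.86,-6.79,6.68],[3.86,-6.79,6.68],[3.86,-6.79,6.68],[3.86,-6.79,6.68],[3.86,-6.79,6.68],[3.86,-6.79,6.68],[3.86,-6.79,6.68]],"travel":[[0,0,0],[0,0,0],[0,0,0],[0,0,0],[0,0,0],[0,0,0],[0,0,0],[0,0,0]],"fingers":[0.01,0.01,0.01,0.01,0.01,0.01,0.01,0.01]}'
python3 -c "
from hang import *
print(arm.get_state()['joints'].round(2));plan(goal(.085),Rt)"
```

```text
time: 15.72
tool_pos: [0.4892, -0.0918, 0.2714]
ee_rot: [-0.117, 0.993, 0.001, 0.002]
force: [-0.6, 0.4, -0.8]
width: 0.158
grasp_force: 68.6
time: 16.73
tool_pos: [0.4864, -0.151, 0.3662]
ee_rot: [0.255, 0.888, -0.164, 0.345]
force: [0.5, -0.3, -1.2]
width: 0.156
grasp_force: 68.8
[ 0.21 -0.19 -0.82  1.05 -0.71 -3.1 ]
t 16.73 pos [ 0.4864 -0.151   0.3662] turn(deg,tool) [  4.52 -14.8   11.83] travel before turn [0.051  0.0463 0.2165] after turn [0.1137 0.0454 0.1913]
```

j6 is at its limit. Rolling the opener about the peg axis relaxes this, because once released it swings down by itself. I'll aim for a 25° roll.

```bash
sed -i 's/^Rt=.*$/Rt=np.stack([-u,w,-d],1)@R.from_euler("z",-25,degrees=True).as_matrix();B0=.2855*w-.653*f+.17*zh;E=np.array([-.046,-.001,-.0012])/' hang.py
python3 -c "
from hang import *
plan(goal(.14),Rt);print(goal(.085))"
```

```text
t 16.73 pos [ 0.4864 -0.151   0.3662] turn(deg,tool) [  7.62 -13.47 -13.02] travel before turn [0.0649 0.0322 0.1614] after turn [0.0886 0.0699 0.1363]
[ 0.58248162 -0.21185254  0.17542927]
```

```bash
python3 -m jog '{"turn":[[0,0,-6.5],[3.8,-6.7,-3.25],[3.8,-6.7,-3.25],[0,0,0]],"travel":[[0,0,0],[0,0,0],[0,0,0],[0,0,0]],"fingers":[0.01,0.01,0.01,0.01]}'
python3 -c "
from hang import *
print(arm.get_state()['joints'].round(2));plan(goal(.14),Rt)"
```

```text
time: 17.23
tool_pos: [0.4786, -0.1593, 0.4053]
ee_rot: [0.142, 0.868, -0.275, 0.389]
force: [0.2, -0.1, -1.6]
width: 0.156
grasp_force: 68.9
[ 0.14 -0.23 -0.91  1.41 -0.74 -3.1 ]
t 17.23 pos [ 0.4786 -0.1593  0.4053] turn(deg,tool) [ 2.13 -2.43  1.47] travel before turn [0.1055 0.0915 0.1635] after turn [0.1147 0.0946 0.1554]
```

```bash
cat > kin.py <<'E'
from hang import *
from scipy.optimize import least_squares
import itertools
J=[[-.961387,.385539,.006644,-.000494,-1.194004,-.258574],[.556704,.380061,-.000416,-.000141,-1.191269,-1.77645],[.21,-.19,-.82,1.05,-.71,-3.1]]
Pp=[[.2146,-.58638,.22844],[.5946,.1819,.229],[.4864,-.151,.3662]]
Q=[[-.1744,.98467,.00105,-.00023],[-.175,.985,0,0],[.255,.888,-.164,.345]]
def e(ax,a): return R.from_euler(ax,a).as_matrix()
def fk(j,g,sg):
    h,a2,a3,d4,o1,o2,d6=g;s3,s4,s6,_=sg
    r=e("z",j[0])@e("y",j[1]);p=np.array([0,0,h])+r@[0,o1,a2]
    r=r@e("y",s3*j[2]);p=p+r@[d4,0,a3];r=r@e("x",s4*j[3])@e("y",-j[4]);p=p+r@[d6,o2,0]
    r=r@e("x",s6*j[5]);return p,r@T0
T0=np.eye(3)
if __name__=="__main__":
    s=arm.get_state();J.append(s["joints"]);Pp.append(s["tool_pos"]);Q.append(s["ee_rot"])
    Rs=R.from_quat(Q).as_matrix();best=[]
    for sg in itertools.product((1,-1),(1,-1),(1,-1),(0,)):
        T0=np.eye(3);A=[fk(j,[0]*7,sg)[1] for j in J];T0=A[1].T@Rs[1]
        er=[np.degrees(np.linalg.norm(R.from_matrix((a@T0).T@b).as_rotvec())) for a,b in zip(A,Rs)]
        F=lambda g:np.r_[np.concatenate([(fk(j,g,sg)[0]-p)*(1,.3)[i==2] for i,(j,p) in enumerate(zip(J,Pp))]),.003*(g-np.array([.2,.4,0,.45,0,-.13,.3]))]
        q=least_squares(F,[.2,.4,0,.45,0,-.13,.3]);print(sg,np.round(er,2),q.cost,q.x.round(3),np.abs(q.fun[:12]).max().round(4))
E
python3 kin.py
```

```text
(1, 1, 1, 0) [173.88   0.   117.54 125.21] 0.000207292524569149 [-0.922  1.768 -0.79   0.255  0.032 -0.192 -0.339] 0.0178
(1, 1, -1, 0) [  0.77   0.   140.65 169.03] 0.000207292524569149 [-0.922  1.768 -0.79   0.255  0.032 -0.192 -0.339] 0.0178
(1, -1, 1, 0) [173.89   0.   110.44  97.56] 0.000521994073153218 [-1.317  2.356 -0.907  0.067 -0.418  0.258 -0.225] 0.0222
(1, -1, -1, 0) [  0.75   0.    94.23 104.01] 0.000521994073153218 [-1.317  2.356 -0.907  0.067 -0.418  0.258 -0.225] 0.0222
(-1, 1, 1, 0) [173.88   0.    81.08  83.21] 0.000312750391522543 [-0.092  0.591  0.102  0.37  -0.386  0.226  0.185] 0.0232
(-1, 1, -1, 0) [6.0000e-02 0.0000e+00 1.2063e+02 1.6209e+02] 0.000312750391522543 [-0.092  0.591  0.102  0.37  -0.386  0.226  0.185] 0.0232
(-1, -1, 1, 0) [173.89   0.   151.27 151.28] 1.3681597780577188e-07 [ 0.248  0.537 -0.052  0.454  0.001 -0.161  0.301] 0.0002
(-1, -1, -1, 0) [0.07 0.   0.43 0.07] 1.3681597780577188e-07 [ 0.248  0.537 -0.052  0.454  0.001 -0.161  0.301] 0.0002
```

The kinematic model fits to 0.2 mm, so I can look for feasible hang poses over the roll angle.

```bash
cat >> kin.py <<'E'
SG=(-1,-1,-1,0);G=np.array([.248,.537,-.052,.454,.001,-.161,.301])
A=fk(J[1],G,SG)[1];T0=A.T@R.from_quat(Q[1]).as_matrix()
LO=np.array([-3.14,-1.21,-1.07,-3.16,-2.99,-3.1]);HI=np.array([3.14,2.06,1.41,2.05,-.16,3.1])
def ik(p,Rt,n=25,seed=0,x0=None):
    rg=np.random.default_rng(seed);out=[]
    f_=lambda j:np.r_[(fk(j,G,SG)[0]-p)*5,R.from_matrix(fk(j,G,SG)[1].T@Rt).as_rotvec()]
    for i in range(n):
        q=least_squares(f_,x0 if (i==0 and x0 is not None) else rg.uniform(LO,HI)*[.4,1,1,1,1,1],bounds=(LO,HI))
        if q.cost<1e-6 and not any(np.abs(q.x-o).max()<.02 for o in out): out.append(q.x)
    return out
E
sed -i 's/^if __name__=="__main__":/if __name__=="__main__" and 0:/' kin.py
python3 - <<'E'
from kin import *
base=np.stack([-u,w,-d],1)
for roll in (0,-20,-40,-60,-80,90,180,60):
    Rr=base@R.from_euler("z",roll,degrees=True).as_matrix()
    for k in (.03,.1): print(roll,k,[x.round(2).tolist() for x in ik(B0+k*d-Rr@E,Rr)])
E
```

```text
0 0.03 []
0 0.1 []
-20 0.03 []
-20 0.1 []
-40 0.03 []
-40 0.1 []
-60 0.03 []
-60 0.1 []
-80 0.03 []
-80 0.1 []
90 0.03 []
90 0.1 []
180 0.03 []
180 0.1 []
60 0.03 []
60 0.1 []
```

```bash
python3 - <<'E'
from kin import *
s=arm.get_state();print("self",ik(s["tool_pos"],R.from_quat(s["ee_rot"]).as_matrix(),8,x0=s["joints"]-.02))
base=np.stack([-u,w,-d],1);L=np.array([-9,-2,-2,-9,-9,-9.]);H=-L
L[1:5]=LO[1:5]-.0;H[1:5]=HI[1:5]
# free joint 6 & tilts: print solutions ignoring j6 limit, then pitch/yaw variations
import kin
kin.LO=np.array([-3.14,-1.21,-1.07,-3.16,-2.99,-9]);kin.HI=np.array([3.14,2.06,1.41,2.05,-.16,9])
for pit in (0,15,30):
  for yw in (-30,-15,0,15,30):
    az=np.radians(134.5+yw);ff=np.array([np.cos(az),np.sin(az),0]);el=np.radians(30+pit);dd=ff*np.cos(el)+zh*np.sin(el);uu=-ff*np.sin(el)+zh*np.cos(el)
    Rr=np.stack([-uu,np.cross(dd,uu),-dd],1)
    print(pit,yw,[x.round(2).tolist() for x in ik(B0+.03*d-Rr@E,Rr,12)])
E
```

```text
Traceback (most recent call last):
  File "kin.py", line 29, in ik
    q=least_squares(f_,x0 if (i==0 and x0 is not None) else rg.uniform(LO,HI)*[.4,1,1,1,1,1],bounds=(LO,HI))
ValueError: Initial guess is outside of provided bounds
```

```bash
python3 - <<'E'
from kin import *
s=arm.get_state();print(s["joints"].round(3));print("self",ik(s["tool_pos"],R.from_quat(s["ee_rot"]).as_matrix(),8,x0=s["joints"]+.02))
import kin
print(fk(s["joints"],G,SG)[0]-s["tool_pos"])
kin.LO=np.array([-3.14,-1.21,-1.07,-3.16,-2.99,-9]);kin.HI=np.array([3.14,2.06,1.41,2.05,-.16,9])
for pit in (0,15,30):
  for yw in (-30,-15,0,15,30):
    az=np.radians(134.5+yw);ff=np.array([np.cos(az),np.sin(az),0]);el=np.radians(30+pit);dd=ff*np.cos(el)+zh*np.sin(el);uu=-ff*np.sin(el)+zh*np.cos(el)
    Rr=np.stack([-uu,np.cross(dd,uu),-dd],1)
    print(pit,yw,[x.round(2).tolist() for x in ik(B0+.03*d-Rr@E,Rr,12)])
E
```

```text
[ 0.137 -0.229 -0.908  1.415 -0.736 -3.096]
self [array([ 0.14064787, -0.23024755, -0.90689821,  1.40998971, -0.73884282,
       -3.09378257])]
[ 0.00030933 -0.00013994 -0.00035822]
0 -30 [[0.05, 0.63, -0.59, 1.56, -1.01, 1.98], [0.05, 0.63, -0.59, 1.56, -1.01, -4.3]]
0 -15 []
0 0 []
0 15 [[-0.65, 0.45, -0.61, -2.95, -0.54, 7.75], [-0.65, 0.45, -0.61, -2.95, -0.54, 1.46], [-0.65, 0.45, -0.61, -2.95, -0.54, -4.82]]
0 30 [[-0.64, 0.39, -0.38, -2.13, -0.38, 7.07], [-0.64, 0.39, -0.38, -2.13, -0.38, -5.5], [-0.64, 0.39, -0.38, -2.13, -0.38, 0.78]]
15 -30 [[0.07, 0.53, -0.53, 1.25, -0.82, 2.29], [0.07, 0.53, -0.53, 1.25, -0.82, -4.0]]
15 -15 [[-0.11, 0.45, -0.68, 1.7, -0.62, 2.2], [-0.11, 0.45, -0.68, 1.7, -0.62, -4.08]]
15 0 []
15 15 []
15 30 []
30 -30 [[0.09, 0.48, -0.38, 0.77, -0.78, 2.73], [0.09, 0.48, -0.38, 0.77, -0.78, -3.55]]
30 -15 [[0.03, 0.41, -0.52, 0.93, -0.58, 2.85], [0.03, 0.41, -0.52, 0.93, -0.58, -3.43]]
30 0 [[-0.08, 0.36, -0.62, 1.11, -0.37, 2.99], [-0.08, 0.36, -0.62, 1.11, -0.37, -3.3]]
30 15 [[-0.2, 0.33, -0.68, 1.25, -0.17, 3.18], [-0.2, 0.33, -0.68, 1.25, -0.17, -3.11]]
30 30 [[-0.1, 0.33, -0.53, 0.4, -0.22, -8.39], [-0.1, 0.33, -0.53, 0.4, -0.22, 4.18], [-0.1, 0.33, -0.53, 0.4, -0.22, -2.11]]
```

```bash
python3 - <<'E'
from kin import *
x0=np.array([-.11,.45,-.68,1.7,-.62,2.2])
for pit in (0,5,10,15,20):
  for yw in (-25,-20,-15,-10,-5,0):
    az=np.radians(134.5+yw);ff=np.array([np.cos(az),np.sin(az),0]);el=np.radians(30+pit);dd=ff*np.cos(el)+zh*np.sin(el);uu=-ff*np.sin(el)+zh*np.cos(el)
    Rr=np.stack([-uu,np.cross(dd,uu),-dd],1)
    a=ik(B0+.02*d-Rr@E,Rr,1,x0=x0);b=ik(B0+.1*d-Rr@E,Rr,1,x0=x0)
    if a and b: print(pit,yw,"tilt",np.degrees(np.arccos(dd@d)).round(1),a[0].round(2),b[0].round(2))
E
```

```text
0 -25 tilt 21.6 [-0.03  0.61 -0.63  1.73 -0.96  1.94] [ 0.12  0.49 -0.73  1.58 -1.    1.97]
0 -20 tilt 17.3 [-0.09  0.59 -0.68  1.91 -0.92  1.9 ] [ 0.05  0.47 -0.78  1.75 -0.96  1.94]
5 -25 tilt 21.6 [-0.02  0.58 -0.62  1.65 -0.88  2.03] [ 0.13  0.46 -0.71  1.49 -0.93  2.07]
5 -20 tilt 17.6 [-0.09  0.55 -0.67  1.82 -0.83  1.99] [ 0.06  0.43 -0.77  1.65 -0.87  2.04]
5 -15 tilt 13.6 [-0.16  0.53 -0.7   2.   -0.78  1.95] [-0.02  0.4  -0.81  1.83 -0.82  2.  ]
10 -25 tilt 22.7 [-0.01  0.54 -0.6   1.53 -0.8   2.13] [ 0.14  0.42 -0.69  1.38 -0.87  2.17]
10 -20 tilt 19.1 [-0.07  0.52 -0.65  1.7  -0.74  2.1 ] [ 0.08  0.39 -0.74  1.53 -0.8   2.15]
10 -15 tilt 15.8 [-0.15  0.5  -0.69  1.88 -0.69  2.06] [ 0.    0.37 -0.79  1.7  -0.74  2.12]
15 -25 tilt 24.7 [ 0.01  0.52 -0.58  1.39 -0.75  2.26] [ 0.15  0.39 -0.66  1.25 -0.82  2.3 ]
15 -20 tilt 21.7 [-0.05  0.49 -0.63  1.55 -0.68  2.23] [ 0.1   0.36 -0.71  1.37 -0.75  2.29]
15 -15 tilt 19.1 [-0.12  0.47 -0.67  1.72 -0.61  2.2 ] [ 0.03  0.34 -0.76  1.52 -0.68  2.27]
15 -10 tilt 16.9 [-0.21  0.45 -0.7   1.91 -0.54  2.15] [-0.05  0.31 -0.8   1.7  -0.6   2.24]
20 -25 tilt 27.4 [ 0.03  0.5  -0.54  1.22 -0.71  2.41] [ 0.16  0.37 -0.62  1.09 -0.79  2.44]
20 -20 tilt 25.0 [-0.02  0.47 -0.59  1.35 -0.63  2.4 ] [ 0.12  0.34 -0.67  1.19 -0.72  2.44]
20 -15 tilt 23.0 [-0.08  0.45 -0.64  1.5  -0.56  2.38] [ 0.07  0.32 -0.72  1.31 -0.64  2.44]
20 -10 tilt 21.4 [-0.16  0.43 -0.67  1.67 -0.49  2.35] [ 0.01  0.29 -0.76  1.45 -0.56  2.44]
20 -5 tilt 20.4 [-0.25  0.41 -0.7   1.87 -0.41  2.3 ] [-0.08  0.27 -0.8   1.62 -0.48  2.42]
```

```bash
sed -i 's/^Rt=.*$/_a=np.radians(119.5);_e=np.radians(40);_f=np.array([np.cos(_a),np.sin(_a),0]);_d=_f*np.cos(_e)+zh*np.sin(_e);_u=-_f*np.sin(_e)+zh*np.cos(_e)\nRt=np.stack([-_u,np.cross(_d,_u),-_d],1);B0=.2855*w-.653*f+.17*zh;E=np.array([-.046,-.001,-.0012])/' hang.py
for i in 1 2 3; do :; done
python3 -m jog '{"turn":[[0,0,-10.6],[0,0,-10.6],[0,0,-10.6],[0,0,-10.6],[0,0,-10.6],[0,0,-10.6],[0,0,-10.6],[0,0,-10.6]],"travel":[[0,0,0],[0,0,0],[0,0,0],[0,0,0],[0,0,0],[0,0,0],[0,0,0],[0,0,0]],"fingers":[0.01,0.01,0.01,0.01,0.01,0.01,0.01,0.01]}' | head -3
python3 -m jog '{"turn":[[0,0,-10.6],[0,0,-10.6],[0,0,-10.6],[0,0,-10.6],[0,0,-10.6],[0,0,-10.6],[0,0,-10.6],[0,0,-10.6]],"travel":[[0,0,0],[0,0,0],[0,0,0],[0,0,0],[0,0,0],[0,0,0],[0,0,0],[0,0,0]],"fingers":[0.01,0.01,0.01,0.01,0.01,0.01,0.01,0.01]}' | head -3
python3 -m jog '{"turn":[[0,0,-10.6],[0,0,-10.6],[0,0,-10.6],[0,0,-10.6],[0,0,-10.6],[0,0,-10.6],[0,0,-10.6],[0,0,-10.6]],"travel":[[0,0,0],[0,0,0],[0,0,0],[0,0,0],[0,0,0],[0,0,0],[0,0,0],[0,0,0]],"fingers":[0.01,0.01,0.01,0.01,0.01,0.01,0.01,0.01]}' | head -3
python3 -m jog '{"turn":[[0,0,-10.6],[0,0,-10.6],[0,0,-10.6],[0,0,0]],"travel":[[0,0,0],[0,0,0],[0,0,0],[0,0,0]],"fingers":[0.01,0.01,0.01,0.01]}'
python3 -c "
from hang import *
print(arm.get_state()['joints'].round(2));plan(goal(.13),Rt)"
```

```text
time: 18.23
tool_pos: [0.4798, -0.1588, 0.4046]
ee_rot: [-0.483, 0.735, -0.464, 0.101]
time: 19.23
tool_pos: [0.4798, -0.1588, 0.4046]
ee_rot: [0.853, -0.217, 0.411, 0.239]
time: 20.23
tool_pos: [0.4798, -0.1588, 0.4046]
ee_rot: [0.776, 0.414, 0.143, 0.453]
time: 20.72
tool_pos: [0.4797, -0.1589, 0.4048]
ee_rot: [0.635, 0.609, 0.015, 0.475]
force: [0.3, 0.2, -1.7]
width: 0.158
grasp_force: 68.8
[ 0.14 -0.23 -0.91  1.41 -0.74  1.9 ]
t 20.73 pos [ 0.4797 -0.1589  0.4048] turn(deg,tool) [ 14.78   0.94 -38.18] travel before turn [ 0.1375 -0.0603  0.1667] after turn [0.1288 0.0773 0.1667]
```

```bash
python3 -m jog '{"turn":[[3.7,0.24,-9.55],[3.7,0.24,-9.55],[3.7,0.24,-9.55],[3.7,0.24,-9.55],[0,0,0]],"travel":[[0,0,0],[0,0,0],[0,0,0],[0,0,0],[0,0,0]],"fingers":[0.01,0.01,0.01,0.01,0.01]}'
python3 -c "
from hang import *
print(arm.get_state()['joints'].round(2));plan(goal(.13),Rt)"
```

```text
time: 21.35
tool_pos: [0.4808, -0.1579, 0.405]
ee_rot: [0.457, 0.783, -0.213, 0.366]
force: [0.8, 0.5, -1.3]
width: 0.157
grasp_force: 68.8
[ 0.34 -0.12 -0.71  1.03 -1.08  2.75]
t 21.35 pos [ 0.4808 -0.1579  0.405 ] turn(deg,tool) [ 0.05  0.05 -0.05] travel before turn [0.1289 0.0757 0.167 ] after turn [0.1287 0.076  0.1671]
```

```bash
python3 -m jog '{"turn":[[0,0,0],[0,0,0],[0,0,0],[0,0,0],[0,0,0],[0,0,0],[0,0,0],[0,0,0]],"travel":[[0.0145,0.0085,0.0185],[0.0215,0.0125,0.028],[0.0215,0.0125,0.028],[0.0215,0.0125,0.028],[0.0215,0.0125,0.028],[0.0285,0.0175,0.0365],[0,0,0],[0,0,0]],"fingers":[0.01,0.01,0.01,0.01,0.01,0.01,0.01,0.01]}'
cat > look.py <<'E'
from kin import *
s=arm.get_state();c=optics.get_calibration("wrist");Rm=R.from_quat(s["ee_rot"]).as_matrix()
print(s["joints"].round(2));plan(goal(.13),Rt)
p,D=optics.camera("wrist");P=cloud("wrist",D);np.save("lookP.npy",P);cv2.imwrite("pics/look.png",p)
# opener and eye
X=(P-s["tool_pos"])@Rm;g=p.astype(int)
m=(abs(X[...,1])<.03)&(abs(X[...,2])<.025)&(abs(X[...,0])<.09)&(g[...,0]>g[...,2]-12)&(p.max(2)>70)
nl,L,S,_=cv2.connectedComponentsWithStats(m.astype(np.uint8))
for k in range(1,nl):
    if S[k,4]>150:
        q=X[L==k];print("grey",S[k],np.percentile(q,[1,50,99],axis=0).round(4).tolist())
        cs,hh=cv2.findContours((L==k).astype(np.uint8),cv2.RETR_CCOMP,cv2.CHAIN_APPROX_NONE)
        for cc,h in zip(cs,hh[0]):
            if h[3]>=0 and cv2.contourArea(cc)>20:
                M=cv2.moments(cc);M=np.array([M["m10"],M["m01"]])/M["m00"];o,dr=ray("wrist",*M,c);o=(o-s["tool_pos"])@Rm;dr=dr[0]@Rm
                print("hole",M,cv2.contourArea(cc),"tool",(o+dr*((-.0014-o[2])/dr[2])).round(4))
# peg: points in rack frame
Y=np.stack([(P-B0)@w,(P-B0)@f,(P-B0)@zh],-1)
m=(abs(Y[...,0])<.02)&(Y[...,1]>.005)&(Y[...,1]<.05)&(abs(Y[...,2]-.577*Y[...,1])<.02)
q=Y[m];print("peg",len(q))
for lo in np.arange(.005,.05,.01):
    b=q[(q[:,1]>lo)&(q[:,1]<=lo+.01)]
    if len(b)>3: print(round(lo,3),len(b),"A",np.percentile(b[:,0],[2,98]).round(4),"z-exp",np.percentile(b[:,2]-.577*b[:,1],[2,50,98]).round(4))
m=(abs(Y[...,0])<.06)&(abs(Y[...,1])<.015)&(abs(Y[...,2]+.05)<.06)&((abs(Y[...,0])>.015));print("face",m.sum(),np.percentile(Y[m][:,1],[5,50,95]) if m.any() else 0)
E
python3 look.py
```

```text
time: 22.35
tool_pos: [0.5673, -0.1618, 0.2002]
ee_rot: [0.457, 0.782, -0.214, 0.366]
force: [0.5, -0.5, -0.1]
width: 0.155
grasp_force: 68.9
[ 0.07  0.24 -0.9   1.62 -0.77  2.14]
t 22.35 pos [ 0.5673 -0.1618  0.2002] turn(deg,tool) [-0.05  0.15 -0.03] travel before turn [0.0014 0.0026 0.0002] after turn [0.0014 0.0026 0.0002]
grey [ 314  120   31   44 1098] [[0.0615, -0.0056, -0.0131], [0.0682, -0.0002, -0.0077], [0.0765, 0.005, -0.0033]]
peg 0
face 7852 [-0.00154125 -0.00034995  0.00089806]
```

```bash
python3 - <<'E'
from kin import *
P=np.load("lookP.npy");p=cv2.imread("pics/look.png")
Y=np.stack([(P-B0)@w,(P-B0)@f,(P-B0)@zh],-1)
m=(abs(Y[...,0])<.09)&(abs(Y[...,1])<.012)&(Y[...,2]>-.165)&(Y[...,2]<.04)
q=Y[m];print(np.polyfit(q[:,0],q[:,1],1),"top z",np.percentile(q[:,2],[1,99.5]))
for lo in np.arange(-.16,.04,.02):
    b=q[(q[:,2]>lo)&(q[:,2]<=lo+.02)]
    if len(b)>20: print(round(lo,2),len(b),np.percentile(b[:,0],[0,.5,99.5,100]).round(4),b[:,1].mean().round(4))
s=arm.get_state();Rm=R.from_quat(s["ee_rot"]).as_matrix()
for nm,X in [("peg%d"%k,B0+k*.001*d) for k in (0,10,20,30,40,50)]+[("eye",s["tool_pos"]+Rm@E),("handle",s["tool_pos"]+Rm@[.03,0,-.008])]:
    u_,v_=pix("wrist",X)[0]; i,j=int(v_),int(u_)
    print(nm,(j,i),p[i,j] if 0<=i<480 and 0<=j<640 else "-",((P[i,j]-s["tool_pos"])@Rm).round(3) if 0<=i<480 and 0<=j<640 else "")
E
```

```text
[-0.00969801 -0.00014228] top z [-0.1626056   0.02787923]
-0.16 1516 [-0.0676 -0.0653  0.0621  0.063 ] -0.0003
-0.14 1558 [-0.0675 -0.0664  0.0618  0.0626] -0.0003
-0.12 1738 [-0.0677 -0.0662  0.062   0.0628] -0.0003
-0.1 1940 [-0.0676 -0.0658  0.0619  0.0628] -0.0003
-0.08 2111 [-0.0667 -0.0659  0.062   0.0626] -0.0003
-0.06 2304 [-0.067  -0.0658  0.0618  0.0624] -0.0002
-0.04 2469 [-0.0672 -0.0658  0.0617  0.0623] -0.0002
-0.02 1855 [-0.0665 -0.0649  0.0621  0.0626] -0.0003
-0.0 1484 [0.0119 0.0128 0.0619 0.0624] -0.0004
0.02 574 [0.0184 0.02   0.0617 0.0619] -0.0009
peg0 (367, 308) [34 34 35] [ 0.007  0.014 -0.014]
peg10 (365, 312) [ 89  96 102] [ 0.011  0.012 -0.025]
peg20 (363, 316) [ 92 100 107] [ 0.011  0.011 -0.028]
peg30 (362, 321) [ 92  99 107] [ 0.012  0.01  -0.032]
peg40 (360, 326) [ 93 100 107] [ 0.012  0.01  -0.036]
peg50 (357, 331) [197 211 221] [ 0.011  0.008 -0.037]
eye (328, 393) [174 193 204] [-1.213 -0.006  1.394]
handle (330, 247) [105 111 118] [ 0.03  -0.    -0.008]
```

The board edges in the wrist depth put the peg's lateral position at A=0.283, agreeing with the top camera. I'll update it and approach.

```bash
sed -i 's/B0=.2855\*w-.653/B0=.2832*w-.6533/;s/-.001,-.0012/-.0004,-.0014/;s/\[-.046,/[-.0458,/' hang.py; python3 -c "
from hang import *
print(E,B0);plan(goal(.065),Rt);print('insert .01 along -d:',(Rt.T@(-d*.01)).round(5),'world down .006',(Rt.T@[0,0,-.006]).round(4))"
```

```text
[-0.0458 -0.0004 -0.0014] [ 0.65989655 -0.26746901  0.17      ]
t 22.4 pos [ 0.5676 -0.1615  0.201 ] turn(deg,tool) [ 0.04  0.19 -0.04] travel before turn [-0.0087  0.0139  0.0643] after turn [-0.0089  0.014   0.0642]
insert .01 along -d: [-0.00155  0.00224  0.00962] world down .006 [ 0.0046 -0.      0.0039]
```

```bash
python3 -m jog '{"turn":[[0,0,0],[0,0,0],[0,0,0],[0,0,0],[0,0,0],[0,0,0],[0,0,0]],"travel":[[-0.0018,0.003,0.013],[-0.0022,0.0035,0.0165],[-0.0022,0.0035,0.0165],[-0.0017,0.0025,0.0115],[-0.001,0.0015,0.0067],[0,0,0],[0,0,0]],"fingers":[0.01,0.01,0.01,0.01,0.01,0.01,0.01]}'
python3 - <<'E'
from kin import *
plan(goal(.065),Rt);plan(goal(.022),Rt)
# scene check of eye vs peg: hole centre and peg tip in scene/top images
s=arm.get_state();Rm=R.from_quat(s["ee_rot"]).as_matrix();eye=s["tool_pos"]+Rm@E;print("eye->axis offset",((eye-B0)@w).round(4),((eye-B0)@u).round(4),((eye-B0)@d).round(4))
for n in ("scene","top"):
    p,D=optics.camera(n);P=cloud(n,D);cv2.imwrite(f"pics/{n}5.png",p);g=p.astype(int)
    Y=P-eye;X=Y@Rm
    m=(abs(X[...,1])<.03)&(abs(X[...,0])<.03)&(abs(X[...,2])<.012)&(g[...,0]>g[...,2]-10);q=X[m];print(n,"ring px",m.sum(),(q.min(0).round(4),q.max(0).round(4)) if len(q) else "")
    Z=np.stack([(P-B0)@w,(P-B0)@u,(P-B0)@d],-1);m=(abs(Z[...,0])<.015)&(abs(Z[...,1])<.015)&(Z[...,2]>.012)&(Z[...,2]<.056)&(g[...,2]>g[...,0]+25);q=Z[m];print("peg px",m.sum(),(np.percentile(q,[2,50,98],axis=0).round(4)).tolist() if len(q) else "")
E
```

```text
time: 23.28
tool_pos: [0.6068, -0.2021, 0.1652]
ee_rot: [0.455, 0.783, -0.214, 0.366]
force: [0.7, 0.4, -1.3]
width: 0.158
grasp_force: 68.9
t 23.27 pos [ 0.6068 -0.2021  0.1652] turn(deg,tool) [-0.01  0.15  0.16] travel before turn [-0.0012 -0.0001 -0.0006] after turn [-0.0012 -0.0001 -0.0006]
t 23.27 pos [ 0.6068 -0.2021  0.1652] turn(deg,tool) [-0.01  0.15  0.16] travel before turn [-0.0077  0.0095  0.0408] after turn [-0.0078  0.0096  0.0408]
eye->axis offset 0.0003 -0.0012 0.0647
scene ring px 44 (array([-0.0174, -0.0191, -0.0086]), array([0.0298, 0.0219, 0.0022]))
peg px 84 [[-0.001, -0.0045, 0.0135], [0.0065, 0.0015, 0.0335], [0.0102, 0.0046, 0.0517]]
top ring px 41 (array([-0.0198, -0.0179, -0.0108]), array([0.0277, 0.0097, 0.0071]))
peg px 41 [[-0.0052, -0.0052, 0.0135], [0.0001, 0.0038, 0.0283], [0.0057, 0.0102, 0.0489]]
```

```bash
python3 -m jog '{"turn":[[0,0,0],[0,0,0],[0,0,0],[0,0,0],[0,0,0],[0,0,0]],"travel":[[-0.0027,0.001,0],[0,0,0],[-0.0011,0.0016,0.0068],[-0.0011,0.0016,0.0068],[-0.0011,0.0016,0.0068],[0,0,0]],"fingers":[0.01,0.01,0.01,0.01,0.01,0.01]}'
python3 -c "
from kin import *
s=arm.get_state();Rm=R.from_quat(s['ee_rot']).as_matrix();eye=s['tool_pos']+Rm@E;print('eye w,u,d',((eye-B0)@w).round(4),((eye-B0)@u).round(4),((eye-B0)@d).round(4),s['force'],s['torque'])"
```

```text
time: 24.12
tool_pos: [0.6216, -0.2172, 0.1558]
ee_rot: [0.456, 0.783, -0.215, 0.365]
force: [0.0, 0.2, -1.2]
width: 0.154
grasp_force: 68.9
eye w,u,d 0.0003 0.0012 0.0416 [ 0.00236779  0.21863164 -1.15792049] [ 1.55148423  0.83632245 -0.01221027]
```

```bash
python3 -m jog '{"turn":[[0,0,0],[0,0,0],[0,0,0],[0,0,0],[0,0,0]],"travel":[[-0.0011,0.0016,0.0068],[-0.0011,0.0016,0.0068],[-0.0008,0.0012,0.005],[0,0,0],[0,0,0]],"fingers":[0.01,0.01,0.01,0.01,0.01]}'
cat > chk.py <<'E'
from kin import *
s=arm.get_state();Rm=R.from_quat(s['ee_rot']).as_matrix();eye=s['tool_pos']+Rm@E;print('eye w,u,d',((eye-B0)@w).round(4),((eye-B0)@u).round(4),((eye-B0)@d).round(4),s['force'])
for n in ("scene","top"):
    p,D=optics.camera(n);P=cloud(n,D);cv2.imwrite(f"pics/{n}6.png",p);g=p.astype(int)
    Z=np.stack([(P-B0)@w,(P-B0)@u,(P-B0)@d],-1)
    m=(abs(Z[...,0])<.03)&(abs(Z[...,1])<.03)&(Z[...,2]>.008)&(Z[...,2]<.058)
    wood=m&(g[...,2]>g[...,0]+25);st=m&(g[...,0]>g[...,2]-10)&(p.max(2)>90)
    for nm,k in (("wood",wood),("steel",st)):
        q=Z[k];print(n,nm,len(q),np.percentile(q,[3,50,97],axis=0).round(3).tolist() if len(q) else "")
E
python3 chk.py
```

```text
time: 24.75
tool_pos: [0.6332, -0.2284, 0.1468]
ee_rot: [0.455, 0.783, -0.214, 0.366]
force: [-0.2, 1.3, -0.9]
width: 0.151
grasp_force: 68.9
eye w,u,d 0.0008 0.0015 0.0231 [-0.23103064  1.34021356 -0.88720653]
scene wood 218 [[-0.025, -0.004, 0.008], [0.006, 0.012, 0.017], [0.026, 0.029, 0.051]]
scene steel 27 [[0.0, -0.028, 0.019], [0.007, -0.014, 0.027], [0.023, 0.018, 0.048]]
top wood 160 [[-0.026, -0.007, 0.008], [0.0, 0.019, 0.013], [0.026, 0.029, 0.049]]
top steel 9 [[-0.004, -0.029, 0.017], [0.002, -0.01, 0.028], [0.024, 0.022, 0.051]]
```

It is threaded: the peg sticks out to d≈0.05 past the ring at 0.023. I'll lower it onto the peg, open and retreat along the fingers.

```bash
python3 -m jog '{"turn":[[0,0,0],[0,0,0],[0,0,0],[0,0,0],[0,0,0],[0,0,0]],"travel":[[0.002,0,0],[0.002,0,0],[0.001,0,0],[0,0,0],[0,0,0],[0,0,0]],"fingers":[0.01,0.01,0.01,0.01,0.03,0.05]}'
python3 -m jog '{"turn":[[0,0,0],[0,0,0],[0,0,0],[0,0,0]],"travel":[[0,0,0],[0,0,0],[0,0,0],[0,0,0]],"fingers":[0.07,0.07,0.07,0.07]}'
python3 chk.py
```

```text
time: 25.6
tool_pos: [0.632, -0.2258, 0.1435]
ee_rot: [0.455, 0.783, -0.214, 0.366]
force: [0.5, 0.0, -0.1]
width: 0.551
grasp_force: 0.0
time: 26.1
tool_pos: [0.6317, -0.2257, 0.143]
ee_rot: [0.455, 0.783, -0.214, 0.366]
force: [0.4, 0.9, 0.4]
width: 0.82
grasp_force: 0.0
eye w,u,d 0.0016 -0.0033 0.0238 [0.38748755 0.86250207 0.42971722]
scene wood 191 [[-0.026, -0.004, 0.009], [0.005, 0.009, 0.015], [0.027, 0.029, 0.052]]
scene steel 32 [[-0.01, -0.008, 0.009], [0.006, 0.009, 0.012], [0.018, 0.013, 0.049]]
top wood 156 [[-0.028, -0.002, 0.008], [-0.0, 0.019, 0.013], [0.027, 0.029, 0.048]]
top steel 23 [[-0.013, 0.006, 0.008], [-0.001, 0.011, 0.01], [0.012, 0.017, 0.014]]
```

```bash
python3 -m jog '{"turn":[[0,0,0],[0,0,0],[0,0,0],[0,0,0],[0,0,0],[0,0,0],[0,0,0],[0,0,0]],"travel":[[0,0,-0.01],[0,0,-0.02],[0,0,-0.03],[0,0,-0.04],[0,0,-0.04],[0,0,-0.04],[0,0,-0.02],[0,0,0]],"fingers":[0.07,0.07,0.07,0.07,0.07,0.07,0.07,0.07]}'
python3 -m jog '{"turn":[[0,0,0],[0,0,0],[0,0,0],[0,0,0],[0,0,0],[0,0,0]],"travel":[[0,0,0],[0,0,0],[0,0,0],[0,0,0],[0,0,0],[0,0,0]],"fingers":[0.07,0.07,0.07,0.07,0.07,0.07]}'
python3 chk.py; python3 - <<'E'
from kin import *
for n in ("scene","wrist"):
    p,D=optics.camera(n);P=cloud(n,D);g=p.astype(int);Y=np.stack([(P-B0)@w,(P-B0)@f,(P-B0)@zh],-1)
    m=(abs(Y[...,0])<.06)&(Y[...,1]>.002)&(Y[...,1]<.06)&(Y[...,2]<.03)&(Y[...,2]>-.16)&(g[...,0]>g[...,2]-12)&(p.max(2)>80)
    nl,L,S,_=cv2.connectedComponentsWithStats(m.astype(np.uint8))
    for k in range(1,nl):
        if S[k,4]>25:q=Y[L==k];print(n,"hung steel",len(q),np.percentile(q,[1,50,99],axis=0).round(3).tolist())
# door and other openers
p,D=optics.camera("top");P=cloud("top",D);g=p.astype(int);C=np.array([.5625,.2013]);a=np.radians(9.9);ex=np.array([np.cos(a),np.sin(a)]);ey=np.array([-ex[1],ex[0]])
X=P[...,:2]-C;s=X@ex;t=X@ey;m=(P[...,2]>.058)&(P[...,2]<.075)&(abs(t)<.1)&(abs(s)<.12);print("pull s",np.percentile(s[m],[5,50,95]).round(4),m.sum())
m=(abs(s)<.09)&(abs(t)<.12)&(g[...,0]>g[...,2]-12)&(p.max(2)>80);print("opener px left/mid/right",[(m&(abs(t-c)<.03)).sum() for c in (.078,0,-.078)])
E
```

```text
time: 27.2
tool_pos: [0.5563, -0.0902, 0.2725]
ee_rot: [0.455, 0.783, -0.213, 0.367]
force: [-0.4, -0.1, -0.2]
width: 0.819
grasp_force: 0.0
time: 27.95
tool_pos: [0.5562, -0.092, 0.2711]
ee_rot: [0.455, 0.783, -0.214, 0.366]
force: [-0.3, 0.1, -0.7]
width: 0.819
grasp_force: 0.0
eye w,u,d 0.0415 0.0335 0.2163 [-0.25423346  0.14922159 -0.72854987]
scene wood 194 [[-0.027, -0.003, 0.009], [0.006, 0.015, 0.015], [0.028, 0.029, 0.051]]
scene steel 34 [[-0.008, -0.007, 0.01], [0.007, 0.009, 0.012], [0.017, 0.014, 0.048]]
top wood 152 [[-0.028, -0.001, 0.008], [-0.0, 0.019, 0.013], [0.026, 0.029, 0.049]]
top steel 22 [[-0.009, 0.008, 0.009], [0.001, 0.013, 0.01], [0.012, 0.017, 0.013]]
scene hung steel 27 [[-0.041, 0.003, -0.015], [0.005, 0.005, 0.015], [0.02, 0.009, 0.018]]
scene hung steel 69 [[-0.054, 0.004, -0.123], [0.008, 0.012, -0.04], [0.021, 0.016, 0.001]]
wrist hung steel 39 [[-0.007, 0.004, -0.02], [0.001, 0.006, -0.019], [0.007, 0.01, -0.018]]
wrist hung steel 38 [[-0.005, 0.002, 0.011], [0.003, 0.005, 0.015], [0.012, 0.007, 0.017]]
pull s [-0.0985 -0.0929 -0.0875] 39
opener px left/mid/right [np.int64(268), np.int64(0), np.int64(192)]
```

```bash
python3 -c "
from workcell import arm
print(arm.sign_off())"
```

```text
the job is handed in; nothing more can be done
None
```

The door is open against its end stop, the large-eyed opener hangs straight down and free on the peg, the other two openers are still in the box, and I handed the job in with the arm clear at about 28 s.

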